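Find the hidden slot of the control box's panel lock with the key and turn it open

TASK

The lock of the grey control box was left part-turned. Take the T-handled panel key out of the tool block, put it in the lock and, pressing lightly, turn it gently back and forth until it finds the hidden slot and drops fully home; then turn it anticlockwise to the open stop without forcing it and leave it standing in the lock. Nothing else on the bench should be disturbed.

Things in the scene. Friction and masses are not known exactly. Their poses are not given: they have to be found in the camera images.
- key: Steel T-handled panel key, 113 mm long, about 120 g, upright in one of the tool block's three holes (the only T-handle there). Origin: centre of the lower tip of its tongue; z up the key. Flat tongue 21.5 mm wide (along x), 4 mm thick (along y), 13 mm long; above it a round head 22 mm in diameter up to 50 mm, then a 9 mm rod. Works the same after half a turn.
- key_handle (a point): Middle of the key's flat cross handle, 105 mm above the key's tip: 70 mm long (along the key's x, so parallel to the tongue), 10 mm thick (along y, the way to pinch it) and 16 mm high. Axes as the key.
- lock (a point): Round steel panel lock in the upturned door of the control box: centre of its rim, 125 mm above the bench; axes as the control box. Bore 24 mm in diameter, its mouth flared to 32 mm over the top 4 mm. Two short raised bars beside it mark the open direction of the key handle: along the control box's y axis, either way round. Pressing the key with over 25 N before it is home, or later twisting it with over 0.5 N m, would damage the lock.
- lock_spindle (a point): Point on the lock's axis, 20 mm below the rim: top of the turning spindle hidden in the bore (axes as the control box; they do not turn with it). A straight slot 5.6 mm wide, 12 mm deep crosses it. A key across the slot stands here; in line, its tongue drops 12 mm more: fully home. The slot's start, 0.3 to 1.6 rad clockwise (from above) of the open direction, is not measured.
- lock_seat (a point): Point on the lock's axis, 32 mm below the rim: floor of the slot, where the key's tip stands when fully home. Turning the spindle takes about 0.05 N m; it stays where left and has a hard stop where the handle lies in the open direction. The key has about 0.08 rad of play each way in the slot and can be left in it upright.
- control_box: Fixed grey steel enclosure lying on its back, 270 mm (x) by 210 mm (y), upturned door at 113 mm height. Origin: centre of its underside; z up. The lock is at (0, -68 mm) in its axes.
- tool_block: Fixed black block 176 mm (x) by 52 mm (y), 45 mm high, with three round holes 23.5 mm wide and 32 mm deep in a row along x, 56 mm apart. Origin: centre of its underside. The key stands in one hole, its tip on the hole's floor 13 mm above the bench.
- nut_driver: Bystander in a hole of the block: stubby nut driver, 74 mm long, grey mushroom handle 28 mm in diameter; its top is about 87 mm above the bench. Origin: centre of its lower end.
- bit_driver: Bystander in a hole of the block: stubby bit driver, 70 mm long, black handle 25 mm in diameter; its top is about 83 mm above the bench. Origin: centre of its lower end.
- caliper: Bystander: caliper 150 mm long and 12 mm thick, lying on the control box door. Origin: centre of its underside.
- cutters: Bystander: flush cutters 140 mm long, 15 mm high, lying between the block and the control box. Origin: under the pivot; handles towards -x.
- scraper: Bystander: bed scraper 195 mm long, 18 mm high, lying on the bench. Origin: under the neck.
- spool: Bystander: filament spool lying flat, 150 mm in diameter, 60 mm high. Origin: centre of its underside.
- glue: Bystander: upright glue jar 34 mm in diameter, 95 mm high. Origin: centre of its underside.
- bracket: Bystander: printed angle bracket 60 by 50 mm, 46 mm high. Origin: centre of its underside.
Things that resemble listed ones, but are neither listed nor needed, are in the scene too. Leave any brown or turquoise look-alike of the key alone.

How it is judged:
By the outcome, as a careful person would: the job done as asked, in the order asked, and still so for the second after the job is handed in, with the robot touching nothing.
It also fails if it takes over 72 s, if anything falls off the work surface, if the arm or the gripper's body presses on something with over 40 N, if the wrist force passes 120 N, or if a joint passes its speed limit or range.

ROBOT

A 6-joint arm with a two-finger parallel gripper is mounted at the origin on the work surface. World frame = base frame: x ahead of the robot, y to its left, z up, the work surface at z = 0. Lengths are in m, angles in rad, forces in N, time in s.
With the tool pointing down it reaches from about 0.35 to 0.85 m from the base axis. Payload 8.1 kg.
Tool frame: the origin (TCP) lies at the very end of the fingers, on their centre line; the grasp point (between the pads) lies 19 mm behind it; z points along the fingers, x is the direction in which the jaws open and shut, and the axes are right-handed (so a half turn about z gives the same grasp; the last joint's range is limited). The gripper opens to 93 mm and grips with 3 to 60 N. Pads are 15 mm wide; open, the fingers measure 128 mm over their backs; the gripper's body (75 mm by 188 mm) begins 65 mm behind the grasp point.
Start: joints at [-1.38, 0.13, 1.488, -0, 1.523, -0.085], TCP at [0.163, -0.577, 0.219] pointing down, gripper open.
Joint ranges: [-2.96, 2.96], [-0.89, 2.26], [0.02, 2.5], [-1.34, 4.48], [0, 2.73], [-2.66, 2.66]. Speed limits (rad/s): [2.39, 2.39, 2.79, 3.14, 3.14, 3.14].

INTERFACE

Orientations are given as a unit quaternion [w, x, y, z].
In Python, from bench import env gives the robot as it stands.
- The arm moves only by the tool servo_tool, never from a script. Its argument "motion" is a list that holds one entry, the list of rows, each a list of 7 numbers: the turn, a rotation vector about the world's x, y, z in degrees, then the shift along the world's x, y, z in cm, then the opening, from 0 (shut) to 1 (fully open). A call has 1 to 5 rows; each row shifts and turns the commanded pose from where the row before left it; what a row does not reach is not made up. A row lasts 1/8 s, in which the tool goes at most 62.5 mm and 10.7 degrees, less where a joint would pass 70% of its speed; a pose out of reach is approached as far as the arm can. A call with a gripper value outside its range is refused whole. The fingers move at their own pace and stop on an object; the grip force is fixed at half the most. Time passes only in rows, so rows that do not move let the fingers close. It gives the time, the measured TCP pose, the force and the opening at its end, in the units of the state.
- env.read_state(): the state, without advancing time (a new reading comes with each control period).
- env.grab_frame(name): name is "scene" or "top"; returns (picture, depth): 400x640x3 uint8, red, green, blue; 400x640 float32, m along the optical axis (not along the pixel's ray), 0 where there is no reading.
- env.calibration(name): a dict with "intrinsics" (3x3 intrinsics, pixels), "world_to_cam" (4x4, takes a point from world to camera coordinates). Camera axes: x right, y up, looking along -z (the intrinsics and any distortion apply to the point x, -y, -z); pixel columns grow to the right and rows downward; lengths in m; the calibration is good to about 2 mm. A picture is of the moment at which its call begins. calibration takes no time and is no camera call.
- env.sign_off(): hands the job in, once; it reports no verdict.
The state is a dict: "clock": time; "qpos": joint angles; "dq": joint speeds; "joint_efforts": joint torques, N m; "tool_pos": TCP position; "orientation": TCP orientation; "force": force on the tool from outside, world axes, zero at the start; "wrist_torque": the same for the moment, N m; "gripper_width": opening from 0.0 (shut) to 1.0 (fully open).
Only numpy, scipy, OpenCV 4.12 (cv2) and the standard library are available. Lean on these libraries where they do the work, as an engineer would, in place of code of your own. Each camera call takes 0.05 s, during which the arm holds its last target.

## Working session

There is one attempt and no reset: what is moved stays moved. The work goes in short steps, Python scripts to look and compute and a tool call to move; the robot and the scene stay as the last step left them, time stands still between calls to the robot, and variables do not carry over. Pictures are saved under pics/ and viewed, and the job is handed in when it is done.

Besides the shell and the picture viewer there is one more tool, called by a JSON object that holds its "name" and its "arguments", one argument or row to a line. servo_tool: Moves the arm, as the interface text tells. Its arguments: {"type":"object","properties":{"motion":{"type":"array"}},"required":["motion"]}

```bash
ls; mkdir -p pics
python3 - <<'E'
from bench import env
import cv2,numpy as np
print(env.read_state())
for n in ("scene","top"):
    im,d=env.grab_frame(n); c=env.calibration(n)
    cv2.imwrite(f"pics/{n}0.png",im[:,:,::-1]); np.save(f"{n}0.npy",d)
    print(n,c)
E
```

```text
pics
{'clock': 0.0, 'qpos': array([-1.38040738e+00,  1.31181853e-01,  1.48926699e+00,  1.05869081e-05,
        1.52303519e+00, -8.54389122e-02]), 'dq': array([ 0.00040882,  0.00027988, -0.00020729,  0.0004795 ,  0.00018871,
        0.00049703]), 'joint_efforts': array([ 2.23403354e-04, -5.59838998e+01, -4.91763210e+01,  7.69020338e-02,
        3.49359750e-02, -1.22215311e-04]), 'tool_pos': array([ 0.16329854, -0.57674583,  0.21758187]), 'orientation': array([-6.36638013e-04,  7.97603273e-01, -6.03181668e-01, -6.99319311e-04]), 'force': array([ 0.47775634,  0.08299329, -0.5234957 ]), 'wrist_torque': array([ 0.03177475, -0.0239406 ,  0.0172317 ]), 'gripper_width': 0.999812097172742}
scene {'intrinsics': array([[386.62385404,   0.        , 312.12642992],
       [  0.        , 386.62385404, 200.54225734],
       [  0.        ,   0.        ,   1.        ]]), 'world_to_cam': array([[ 0.35064388,  0.93642053,  0.01286272, -0.21096055],
       [-0.81483038,  0.29828654,  0.49706799,  0.34561044],
       [ 0.46162789, -0.18477478,  0.86761626, -1.44485934],
       [ 0.        ,  0.        ,  0.        ,  1.        ]])}
top {'intrinsics': array([[461.36546568,   0.        , 318.77448642],
       [  0.        , 461.36546568, 203.37390855],
       [  0.        ,   0.        ,   1.        ]]), 'world_to_cam': array([[ 0.01302528, -0.99990213,  0.00510626,  0.02008675],
       [ 0.99419277,  0.01349613,  0.10676423, -0.47749588],
       [-0.10682269,  0.00368597,  0.99427125, -1.60065038],
       [ 0.        ,  0.        ,  0.        ,  1.        ]])}
```

View pics/scene0.png

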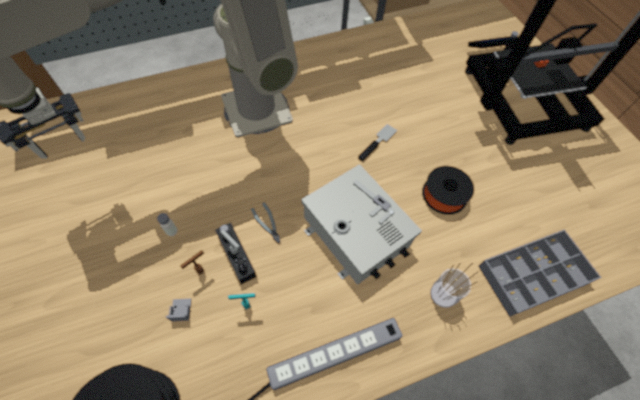

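View pics/top0.png

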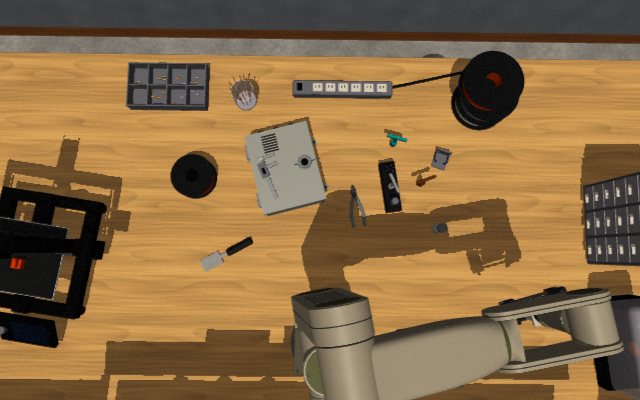

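The scene view shows the control box around (360,225), its lock at about (342,227) and the black tool block at about (236,252). In the top view the box is at (287,165), the lock at (305,161) and the block at (390,187). I'll enlarge both.

Run:
```python
import cv2
s=cv2.imread("pics/scene0.png");t=cv2.imread("pics/top0.png")
def crop(im,x0,y0,w,h,k,n): cv2.imwrite(n,cv2.resize(im[y0:y0+h,x0:x0+w],None,fx=k,fy=k,interpolation=cv2.INTER_CUBIC))
crop(s,200,210,80,75,8,"pics/s_block.png")
crop(s,295,160,130,125,5,"pics/s_box.png")
crop(t,360,150,60,70,8,"pics/t_block.png")
crop(t,235,110,100,110,5,"pics/t_box.png")
```

```text
(no output)
```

View pics/s_block.png

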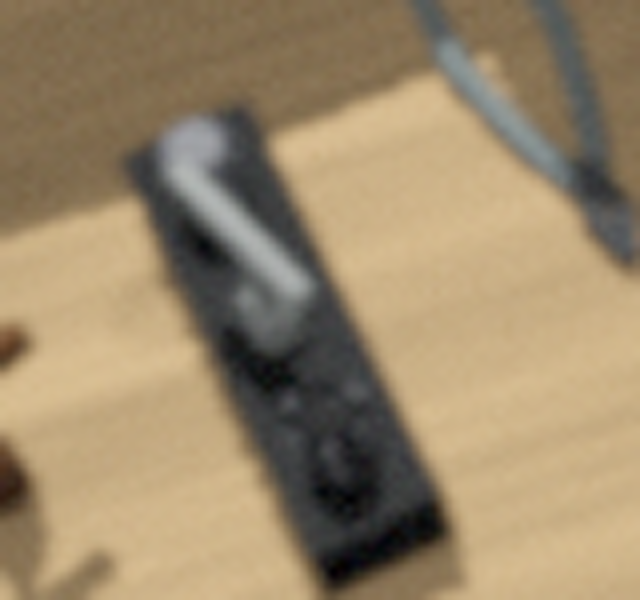

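View pics/s_box.png

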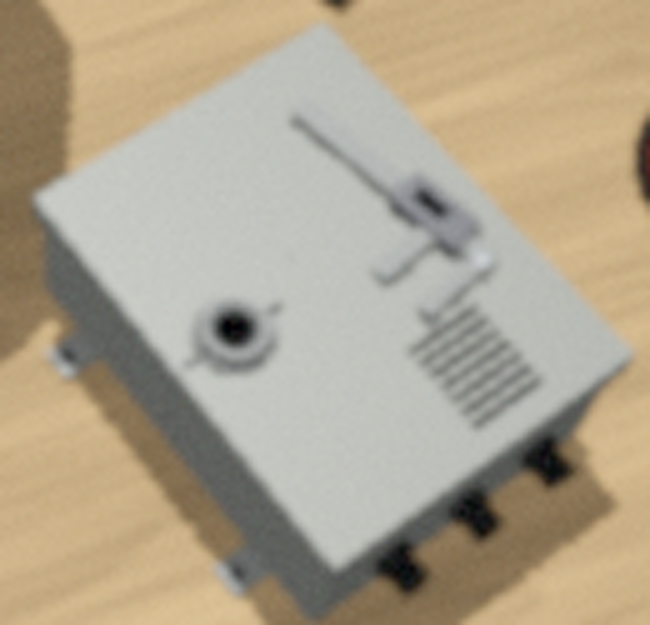

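View pics/t_block.png

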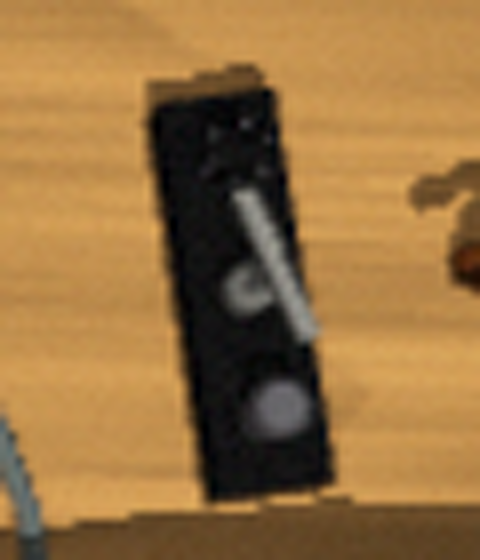

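View pics/t_box.png

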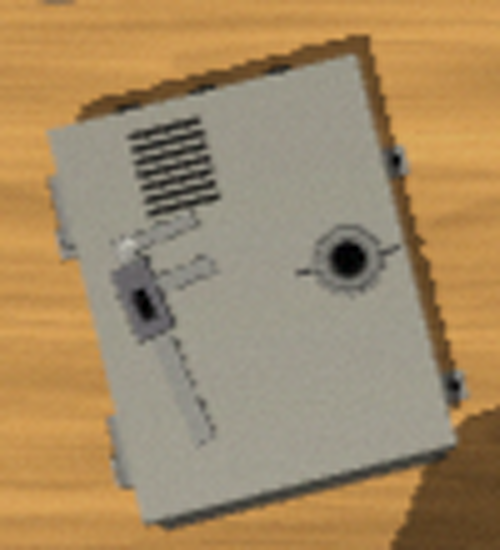

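```bash
cat > h.py <<'E'
import numpy as np, cv2
from bench import env
C={n:env.calibration(n) for n in("scene","top")}
F=np.diag([1.,-1,-1])
def P(n):
    c=C[n]; return c["intrinsics"]@F@c["world_to_cam"][:3]
def proj(n,X):
    X=np.atleast_2d(X); q=P(n)@np.c_[X,np.ones(len(X))].T; return (q[:2]/q[2]).T
def tri(us,ut):
    X=cv2.triangulatePoints(P("scene"),P("top"),np.array(us,float).reshape(2,1),np.array(ut,float).reshape(2,1))
    return (X[:3]/X[3]).ravel()
def onz(n,u,z):
    M=P(n); H=np.c_[M[:,:2],M[:,2]*z+M[:,3]]; q=np.linalg.solve(H,[u[0],u[1],1]); return np.r_[q[:2]/q[2],z]
def cr(U,k,o): return (np.array(U,float)+.5)/k-.5+np.array(o)
def show(n,name,x0,y0,w,h,k,pts=None,im=None):
    if im is None: im,_=env.grab_frame(n); im=im[:,:,::-1]
    c=cv2.resize(im[y0:y0+h,x0:x0+w],None,fx=k,fy=k,interpolation=cv2.INTER_CUBIC)
    if pts is not None:
        for p in proj(n,pts):
            q=((p-[x0,y0]+.5)*k-.5); cv2.circle(c,tuple(int(round(v)) for v in q),2,(0,0,255),-1)
    cv2.imwrite(name,c)
E
python3 - <<'E'
from h import *
np.set_printoptions(precision=4,suppress=True)
S=lambda U:cr(U,5,(295,160)); T=lambda U:cr(U,5,(235,110))
for n,s,t in [("c+x-y? ",(335,570),(355,55)),("right/TL",(632,355),(52,130)),("top/BL",(322,25),(150,522)),("left/BR",(37,200),(455,440)),("lock rim",(234,332),(348,258)),
  ("barA",(279,308),(303,272)),("barB",(190,362),(392,248))]:
    print(n,tri(S(s),T(t)))
S=lambda U:cr(U,8,(200,210)); T=lambda U:cr(U,8,(360,150))
for n,s,t in [("h far-left end",(180,168),(310,333)),("h right end",(306,285),(243,192)),("h mid",(243,226),(277,263)),("nut",(197,142),(280,408)),("bit",(342,465),(238,145)),
  ("blk TL",(135,158),(330,485)),("blk 2",(250,105),(208,498)),("blk right",(440,515),(150,110)),("blk bot",(325,570),(270,92)),("lower disc",(270,310),(248,288))]:
    X=tri(S(s),T(t)); print(n,X, (proj("top",X)-T(t)).round(2))
E
```

```text
c+x-y?  [0.7534 0.0776 0.105 ]
right/TL [0.6975 0.2828 0.1094]
top/BL [0.4317 0.2104 0.1084]
left/BR [0.4888 0.0061 0.1075]
lock rim [0.6103 0.0794 0.1144]
barA [0.6019 0.1104 0.1073]
barB [0.618  0.05   0.1121]
h far-left end [ 0.512  -0.2356  0.1189] [[-0.67 -0.11]]
h right end [ 0.5706 -0.2069  0.1227] [[-0.78 -0.16]]
h mid [ 0.5411 -0.2213  0.1204] [[-0.79 -0.15]]
nut [ 0.4846 -0.2294  0.082 ] [[-0.59 -0.1 ]]
bit [ 0.605  -0.2162  0.0462] [[-0.93 -0.19]]
blk TL [ 0.4567 -0.2576  0.034 ] [[-1.05 -0.17]]
blk 2 [ 0.45   -0.2075  0.0319] [[-0.16 -0.03]]
blk right [ 0.6251 -0.1848  0.0175] [[0.03 0.01]]
blk bot [ 0.6327 -0.2332  0.0275] [[-1.  -0.2]]
lower disc [ 0.541  -0.2221  0.048 ] [[-0.37 -0.07]]
```

Run:
```python
from h import *
from scipy.optimize import least_squares
np.set_printoptions(precision=4,suppress=True)
S=lambda U:cr(U,5,(295,160)); T=lambda U:cr(U,5,(235,110))
mod=np.array([[.135,-.105,.113],[.135,.105,.113],[-.135,.105,.113],[-.135,-.105,.113],[0,-.068,.125]])
s=np.array([S(q) for q in[(335,570),(632,355),(322,25),(37,200),(234,332)]]);t=np.array([T(q) for q in[(355,55),(52,130),(150,522),(455,440),(348,258)]])
def pl(p,m): 
    c,sn=np.cos(p[2]),np.sin(p[2]); return m@np.array([[c,-sn,0],[sn,c,0],[0,0,1]]).T+[p[0],p[1],0]
def fit(m,obs):
    f=lambda p: np.concatenate([(proj(n,pl(p,m))-o).ravel() for n,o in obs])
    r=least_squares(f,[.6,.1,.25]); return r.x,f(r.x).reshape(-1,2)
for obs in ([("scene",s)],[("top",t)],[("scene",s),("top",t)]):
    p,r=fit(mod,obs); print(p,r.round(2).tolist()); print("lock",pl(p,mod[4:]))
print("lock by z", onz("scene",S((234,332)),.125),onz("top",T((348,258)),.125))
for a,b in [((279,308),(190,362))]:
    d=onz("scene",S(a),.115)-onz("scene",S(b),.115);print("bars scene",np.arctan2(-d[0],d[1]),onz("scene",(S(a)+S(b))/2,.115))
d=onz("top",T((303,272)),.115)-onz("top",T((392,248)),.115);print("bars top",np.arctan2(-d[0],d[1]),onz("top",(T((303,272))+T((392,248)))/2,.115))
S=lambda U:cr(U,8,(200,210)); T=lambda U:cr(U,8,(360,150))
h=[((180,168),(310,333)),((306,285),(243,192))]
for n,f,i in(("scene",S,0),("top",T,1)):
    a,b=[onz(n,f(q[i]),.12) for q in h];d=b-a;print(n,"handle",(a+b)/2,np.linalg.norm(d),np.degrees(np.arctan2(d[1],d[0])))
mod=np.array([[-.088,-.026,.045],[-.088,.026,.045],[.088,.026,.045],[.088,-.026,.045]])
s=np.array([S(q) for q in[(135,158),(250,105),(440,500),(325,570)]]);t=np.array([T(q) for q in[(330,485),(208,498),(150,110),(270,92)]])
for obs in ([("scene",s)],[("top",t)],[("scene",s),("top",t)]):
    p,r=fit(mod,obs); print("blk",p,r.round(2).tolist())
for i,n in enumerate(("scene","top")):
  im=cv2.imread(f"pics/{n}0.png")
```

```text
[0.5971 0.1459 0.265 ] [[0.16, -0.75], [-0.87, 0.2], [-0.16, 0.97], [0.63, 0.34], [0.23, -0.34]]
lock [[0.6149 0.0803 0.125 ]]
[0.5903 0.1416 0.2678] [[-0.26, 0.51], [0.23, 0.68], [-0.23, -0.77], [-0.12, -0.14], [0.39, -0.24]]
lock [[0.6083 0.076  0.125 ]]
[0.5943 0.1443 0.2666] [[-0.76, -1.51], [-1.88, -0.57], [-1.12, 0.4], [-0.27, -0.21], [-0.69, -0.99], [-0.97, -0.6], [-0.48, -0.51], [-1.05, -1.97], [-0.94, -1.26], [-0.38, -1.38]]
lock [[0.6122 0.0787 0.125 ]]
lock by z [0.6156 0.0793 0.125 ] [0.6075 0.0773 0.125 ]
bars scene 0.2265202602723916 [0.6132 0.0815 0.115 ]
bars top 0.2815715131278626 [0.6081 0.0779 0.115 ]
scene handle [ 0.5418 -0.2179  0.12  ] 0.06395629517915451 27.08264784777312
top handle [ 0.541  -0.2238  0.12  ] 0.06525723311921533 25.12940637946723
blk [ 0.548  -0.2171  0.1387] [[-1.06, 0.46], [0.9, -0.33], [1.51, 0.02], [-1.33, -0.19]]
blk [ 0.538  -0.2201  0.1451] [[-0.21, 0.12], [0.27, 0.45], [0.17, -0.47], [-0.23, -0.12]]
blk [ 0.5435 -0.2184  0.1411] [[-1.9, -0.63], [0.04, -1.43], [0.68, -1.31], [-2.12, -1.51], [-0.79, -1.42], [-0.32, -1.15], [-0.22, -2.06], [-0.61, -1.65]]
```

Run:
```python
from h import *
np.set_printoptions(precision=4,suppress=True)
for n,pts in(("scene",[(342,227),(330,205),(365,250),(200,350),(300,300),(236,245),(240,240),(450,190)]),("top",[(305,161),(300,190),(290,140),(350,250),(220,120),(395,183),(390,187),(194,174)])):
    d=np.load(f"{n}0.npy");c=C[n];K=c["intrinsics"];W=np.linalg.inv(c["world_to_cam"])
    for u in pts:
        z=d[u[1],u[0]]; v=np.linalg.solve(K,[u[0],u[1],1])*z; X=W@np.r_[F@v,1]; print(n,u,z,X[:3])
```

```text
scene (342, 227) 1.0871094 [0.6108 0.0848 0.1054]
scene (330, 205) 1.1153105 [0.5363 0.078  0.1111]
scene (365, 250) 1.0450116 [0.6992 0.1145 0.1132]
scene (200, 350) 1.019918 [ 0.7693 -0.3787 -0.0002]
scene (300, 300) 1.0883808 [ 0.7363 -0.0869  0.0006]
scene (236, 245) 1.0330871 [ 0.5711 -0.2075  0.1265]
scene (240, 240) 1.1841147 [ 0.497  -0.1966 -0.0058]
scene (450, 190) 1.2713549 [0.5664 0.4973 0.0045]
top (305, 161) 1.5593429 [0.6118 0.0752 0.107 ]
top (300, 190) 1.5459236 [0.5123 0.0902 0.1098]
top (290, 140) 1.5557896 [0.6809 0.1266 0.1178]
top (350, 250) 1.6372533 [ 0.3153 -0.0866 -0.0026]
top (220, 120) 1.6824123 [0.7808 0.3905 0.0002]
top (395, 183) 1.5286782 [ 0.5372 -0.2248  0.1309]
top (390, 187) 1.5969014 [ 0.5336 -0.2192  0.0619]
top (194, 174) 1.6606743 [0.5801 0.4768 0.0002]
```

The key stands in the middle hole: its handle (top view crop, about (277,263)) comes out at (0.541, -0.221, 0.12), yaw about 26°. The lock comes out at about (0.612, 0.078). The two cameras disagree by several mm laterally, so I'll use the fingertips as a reference once I'm near the key.

{"name": "servo_tool", "arguments": {
  "motion": [
    [[0, 0, 1, 3.8, 3.55, 0, 1], [0, 0, 1, 3.8, 3.55, 0, 1], [0, 0, 1, 3.8, 3.55, 0, 1], [0, 0, 1, 3.8, 3.55, 0, 1], [0, 0, 1, 3.8, 3.55, 0, 1]]
  ]
}}

```text
clock: 0.72
tool_pos: [0.3543, -0.3983, 0.2182]
orientation: [-0.0, 0.823, -0.568, -0.0]
force: [-0.3, -1.1, 0.5]
gripper_width: 1.002
```

{"name": "servo_tool", "arguments": {
  "motion": [
    [[0, 0, 1, 3.8, 3.55, 0, 1], [0, 0, 1, 3.8, 3.55, 0, 1], [0, 0, 1, 3.8, 3.55, 0, 1], [0, 0, 1, 3.8, 3.55, 0, 1], [0, 0, 1, 3.6, 3.6, -2, 1]]
  ]
}}

```text
clock: 1.35
tool_pos: [0.5435, -0.221, 0.2]
orientation: [-0.0, 0.847, -0.531, 0.002]
force: [0.6, -0.3, -1.2]
gripper_width: 1.005
```

{"name": "servo_tool", "arguments": {
  "motion": [
    [[0, 0, 0, 0, 0, -2, 1], [0, 0, 0, 0, 0, -1.5, 1], [0, 0, 0, 0, 0, 0, 1]]
  ]
}}

```text
clock: 1.72
tool_pos: [0.5395, -0.2223, 0.1616]
orientation: [0.0, 0.847, -0.532, -0.002]
force: [-0.4, -0.5, -0.2]
gripper_width: 1.005
```

Run:
```python
from h import *
s=env.read_state();print(s["tool_pos"],s["orientation"],s["force"],s["qpos"])
for n,b in(("scene",(190,190,100,100,6)),("top",(350,140,80,90,6))):
    im,d=env.grab_frame(n);cv2.imwrite(f"pics/{n}1.png",im[:,:,::-1]);np.save(f"{n}1.npy",d)
    show(n,f"pics/{n}1c.png",*b,im=im[:,:,::-1].copy())
```

```text
[ 0.5395456  -0.22225386  0.16161064] [ 3.12906612e-04  8.46738804e-01 -5.32005715e-01 -1.79419622e-03] [-0.35625045 -0.45664813 -0.18801779] [-4.78388701e-01  1.22631671e-01  1.60142944e+00 -3.31390868e-04
  1.42115934e+00  6.43598490e-01]
```

View pics/scene1c.png

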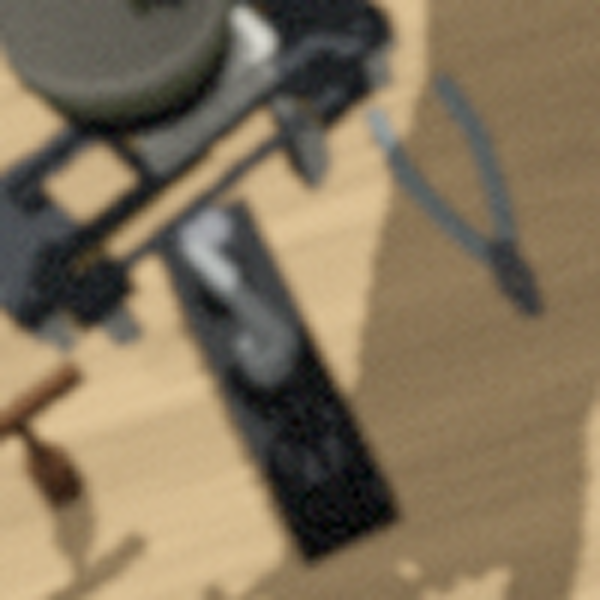

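View pics/top1c.png

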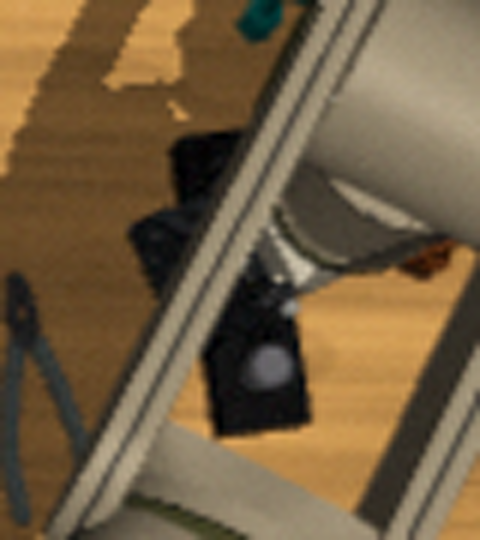

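Run:
```python
from h import *
from scipy.spatial.transform import Rotation as R
s=env.read_state();q=s["orientation"];Rm=R.from_quat(np.r_[q[1:],q[0]]).as_matrix()
pts=[s["tool_pos"]+Rm@np.array([a,b,0]) for a in(-.064,-.0465,.0465,.064) for b in(-.0075,.0075)]
im=cv2.imread("pics/scene1.png")
show("scene","pics/s1o.png",190,190,60,65,10,pts=pts,im=im)
```

```text
(no output)
```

View pics/s1o.png

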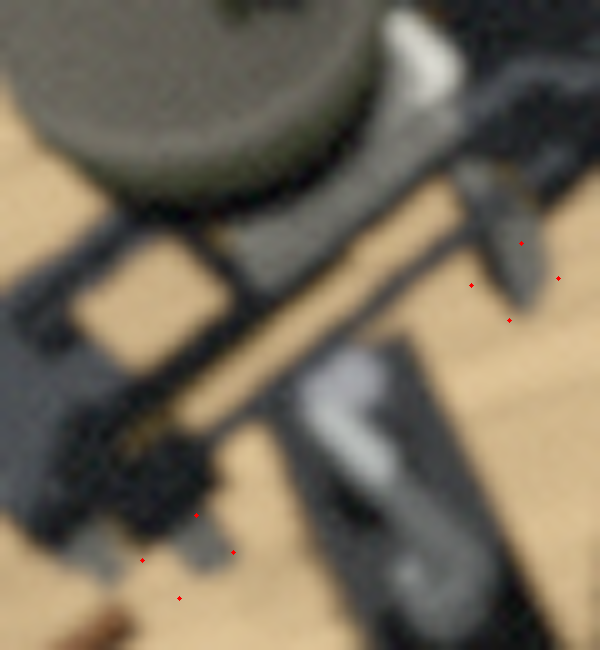

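```bash
cat > ov.py <<'E'
from h import *
def box(cx,cy,yaw,hx,hy,z0,z1):
    c,s=np.cos(yaw),np.sin(yaw)
    return np.array([[cx+c*a-s*b,cy+s*a+c*b,z] for z in(z0,z1) for a,b in((-hx,-hy),(hx,-hy),(hx,hy),(-hx,hy))])
def wire(n,im,x0,y0,w,h,k,boxes,name,circ=()):
    c=cv2.resize(im[y0:y0+h,x0:x0+w],None,fx=k,fy=k,interpolation=cv2.INTER_CUBIC)
    f=lambda X:np.round((proj(n,X)-[x0,y0]+.5)*k-.5).astype(int)
    for B in boxes:
        q=f(B)
        for i in range(4):
            for a,b in((i,(i+1)%4),(4+i,4+(i+1)%4),(i,4+i)): cv2.line(c,tuple(map(int,q[a])),tuple(map(int,q[b])),(0,0,255) if a>=4 else (255,0,0),1)
    for (x,y,z,r) in circ:
        t=np.linspace(0,2*np.pi,60);cv2.polylines(c,[f(np.c_[x+r*np.cos(t),y+r*np.sin(t),0*t+z]).reshape(-1,1,2)],True,(0,255,0),1)
    cv2.imwrite(name,c)
E
python3 - <<'E'
from ov import *
s=cv2.imread("pics/scene0.png");t=cv2.imread("pics/top0.png")
a=np.radians(26.1)
B=[box(.5414,-.221,a,.035,.005,.110,.126)]; bl=[box(.5420,-.2195,.142,.088,.026,0,.045)]
cs=[(.5414,-.221,.063,.011)]
wire("scene",s,205,215,60,65,10,B+bl,"pics/ws.png",cs);wire("top",t,370,155,40,60,10,B+bl,"pics/wt.png",cs)
g=np.hstack([cv2.imread("pics/ws.png")[:600],cv2.imread("pics/wt.png")])[:, :]
cv2.imwrite("pics/w1.png",cv2.resize(g,(800,480)))
E
```

```text
(no output)
```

View pics/ws.png

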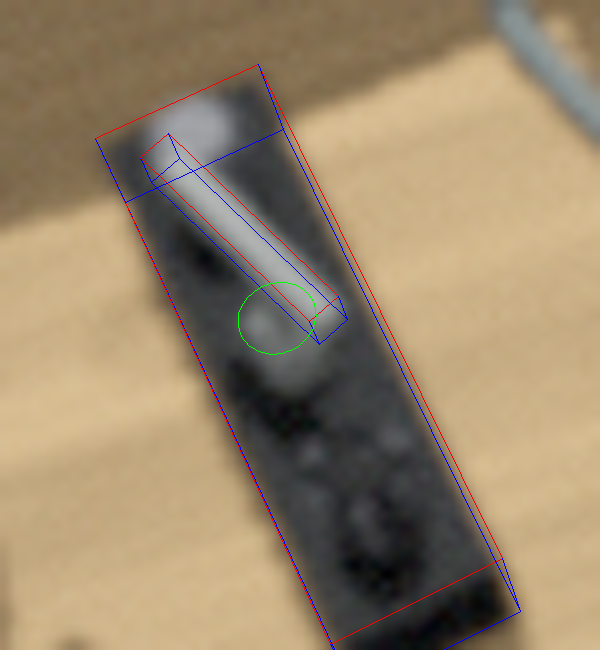

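View pics/wt.png

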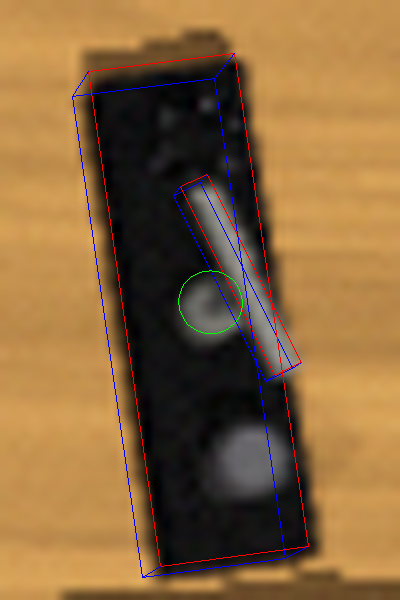

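Run:
```python
from h import *
np.set_printoptions(precision=3,suppress=True)
t=cv2.imread("pics/scene0.png")[225:300,175:270]; cv2.imwrite("pics/sb.png",cv2.resize(t,None,fx=8,fy=8,interpolation=cv2.INTER_CUBIC))
for n in("scene","top"):
    im=cv2.imread(f"pics/{n}0.png");hsv=cv2.cvtColor(im,cv2.COLOR_BGR2HSV)
    d=np.load(f"{n}0.npy");K=C[n]["intrinsics"];W=np.linalg.inv(C[n]["world_to_cam"])
    v,u=np.mgrid[0:400,0:640];v3=np.linalg.solve(K,np.c_[u.ravel(),v.ravel(),np.ones(u.size)].T)*d.ravel();X=(W@np.r_[F@v3,np.ones((1,u.size))])[:3].T
    m=(X[:,2]>.02)&(X[:,0]>.48)&(X[:,0]<.66)&(X[:,1]<-.25)&(X[:,1]>-.45)&(d.ravel()>0)
    h=hsv.reshape(-1,3)
    for p,hh,uu in zip(X[m],h[m],np.c_[u.ravel(),v.ravel()][m]): print(n,uu,p,hh)
```

```text
scene [217 234] [ 0.48  -0.254  0.047] [ 18  71 108]
scene [218 235] [ 0.484 -0.252  0.045] [15 57 99]
scene [218 236] [ 0.487 -0.253  0.045] [ 17  79 120]
scene [219 237] [ 0.491 -0.251  0.045] [18 37 82]
scene [219 238] [ 0.495 -0.251  0.047] [16 70 98]
scene [201 250] [ 0.547 -0.3    0.114] [ 17 106 166]
scene [202 250] [ 0.548 -0.297  0.114] [ 17 101 170]
scene [199 251] [ 0.547 -0.306  0.112] [ 16 108 166]
scene [200 251] [ 0.549 -0.303  0.114] [ 15 122 142]
scene [201 251] [ 0.549 -0.301  0.112] [ 14 129 134]
scene [202 251] [ 0.551 -0.298  0.114] [ 16 118 143]
scene [203 251] [ 0.551 -0.295  0.113] [ 18 100 168]
scene [198 252] [ 0.55  -0.308  0.114] [ 17 110 160]
scene [199 252] [ 0.55  -0.306  0.113] [ 14 128 139]
scene [200 252] [ 0.551 -0.304  0.113] [ 13 134 126]
scene [201 252] [ 0.552 -0.301  0.114] [ 14 147 111]
scene [202 252] [ 0.553 -0.299  0.114] [ 15 130 112]
scene [203 252] [ 0.553 -0.296  0.111] [ 17 106 145]
scene [197 253] [ 0.55  -0.312  0.111] [ 16 115 153]
scene [198 253] [ 0.552 -0.309  0.113] [ 14 128 137]
scene [199 253] [ 0.554 -0.307  0.114] [ 12 138 1
[... 18565 characters left out ...]
 79]
top [398 196] [ 0.505 -0.25   0.041] [165  23  22]
top [399 196] [ 0.505 -0.254  0.04 ] [13 99 49]
top [398 197] [ 0.502 -0.251  0.037] [20 38 20]
top [399 197] [ 0.501 -0.253  0.046] [110  36  21]
top [399 198] [ 0.497 -0.252  0.052] [174  58  22]
top [399 199] [ 0.494 -0.253  0.049] [100  35  22]
top [399 200] [ 0.491 -0.253  0.044] [ 0  7 37]
top [399 201] [ 0.487 -0.252  0.051] [120  18  29]
top [400 201] [ 0.487 -0.256  0.049] [ 15 126  75]
top [399 202] [ 0.484 -0.253  0.045] [135  20  26]
top [400 202] [ 0.484 -0.257  0.042] [21 99 44]
top [398 203] [ 0.481 -0.25   0.04 ] [135  13  38]
top [399 203] [ 0.481 -0.254  0.04 ] [ 0 26 20]
top [400 203] [ 0.481 -0.257  0.041] [90 11 23]
```

View pics/sb.png

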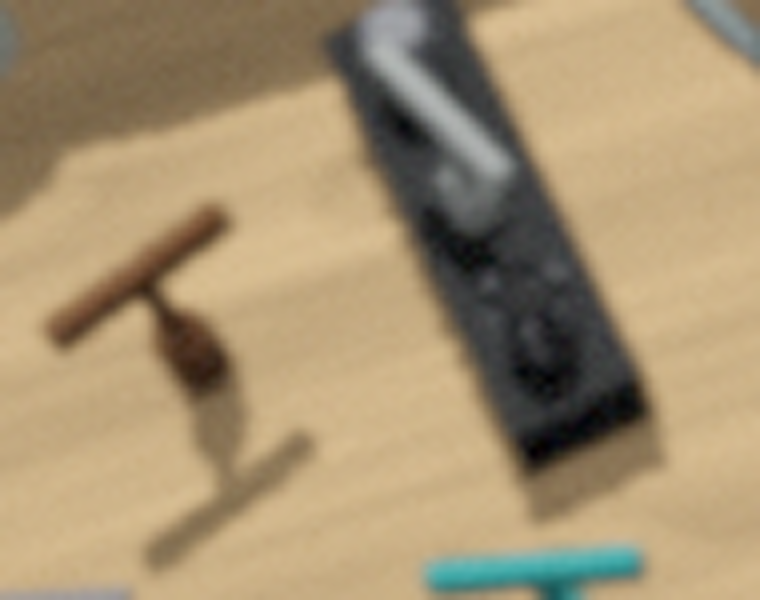

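Run:
```python
from h import *
np.set_printoptions(precision=4,suppress=True)
for n in("scene","top"):
    d=np.load(f"{n}0.npy");K=C[n]["intrinsics"];W=np.linalg.inv(C[n]["world_to_cam"])
    v,u=np.mgrid[0:400,0:640];v3=np.linalg.solve(K,np.c_[u.ravel(),v.ravel(),np.ones(u.size)].T)*d.ravel();X=(W@np.r_[F@v3,np.ones((1,u.size))])[:3].T
    m=(X[:,2]>.105)&(X[:,0]>.48)&(X[:,0]<.62)&(X[:,1]<-.17)&(X[:,1]>-.27)
    Y=X[m];c=Y.mean(0);w,V=np.linalg.eigh(np.cov(Y[:,:2].T));ax=V[:,1];print(n,m.sum(),c,np.median(Y[:,2]),np.degrees(np.arctan2(ax[1],ax[0])),np.ptp((Y[:,:2]-c[:2])@ax),(Y[:,:2]-c[:2]).dot(V[:,1]).min())
    m=(abs(X[:,2]-.125)<.006)&(np.hypot(X[:,0]-.6115,X[:,1]-.078)<.045);print("rim",m.sum(),X[m].mean(0),np.ptp(X[m],axis=0))
```

```text
scene 107 [ 0.5472 -0.2183  0.124 ] 0.1249041578954726 -156.3121338864041 0.06894091321240539 -0.03251389481612683
rim 118 [0.6144 0.0819 0.1235] [0.0421 0.0409 0.0091]
top 75 [ 0.539  -0.2215  0.1237] 0.12446217853727415 -155.06973742385432 0.06783353529041206 -0.034274986340574354
rim 98 [0.6086 0.0759 0.123 ] [0.0753 0.0739 0.0119]
```

The brown look-alike's near handle end is at about (0.547,-0.298), so I'll half close the jaws before descending. Depth and triangulation agree on the key at about (0.5425,-0.2205), yaw about 25°.

{"name": "servo_tool", "arguments": {
  "motion": [
    [[0, 0, -0.5, 0.3, 0.2, 0, 0.5], [0, 0, 0, 0, 0, 0, 0.5], [0, 0, 0, 0, 0, -1.5, 0.5], [0, 0, 0, 0, 0, -1.5, 0.5]]
  ]
}}

```text
clock: 2.33
tool_pos: [0.5442, -0.2197, 0.1324]
orientation: [0.0, 0.845, -0.535, -0.0]
force: [0.3, 0.6, -0.7]
gripper_width: 0.619
```

{"name": "servo_tool", "arguments": {
  "motion": [
    [[0, 0, 0, 0, 0, -1.5, 0.5], [0, 0, 0, 0, 0, -1.5, 0.5], [0, 0, 0, 0, 0, 0, 0.5]]
  ]
}}

```text
clock: 2.7
tool_pos: [0.5431, -0.2192, 0.1013]
orientation: [0.0, 0.845, -0.535, -0.002]
force: [0.1, -0.2, -0.5]
gripper_width: 0.498
```

Run:
```python
from h import *
im,_=env.grab_frame("scene"); show("scene","pics/s2.png",195,190,80,75,9,im=im[:,:,::-1].copy())
```

```text
(no output)
```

View pics/s2.png

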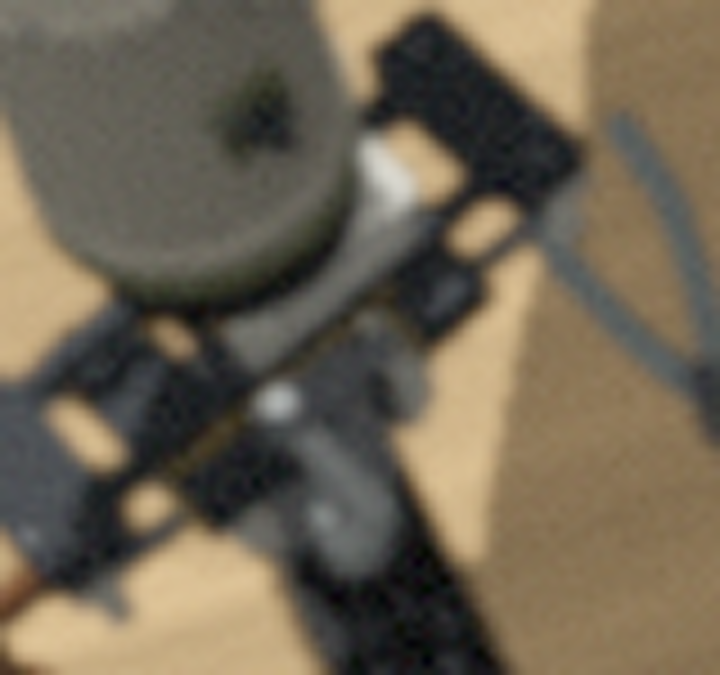

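The fingertips straddle the handle: left finger at (260,530), right finger at (400,380), with the handle end at (278,402). There is no contact force, so I'll close.

{"name": "servo_tool", "arguments": {
  "motion": [
    [[0, 0, 0, 0, 0, 0, 0], [0, 0, 0, 0, 0, 0, 0], [0, 0, 0, 0, 0, 0, 0], [0, 0, 0, 0, 0, 0, 0]]
  ]
}}

```text
clock: 3.25
tool_pos: [0.5445, -0.2199, 0.1039]
orientation: [-0.0, 0.845, -0.535, 0.0]
force: [0.8, -0.6, 0.2]
gripper_width: 0.122
```

{"name": "servo_tool", "arguments": {
  "motion": [
    [[0, 0, 0, 0, 0, 0, 0], [0, 0, 0, 0, 0, 0, 0], [0, 0, 0, 0, 0, 0, 0]]
  ]
}}

```text
clock: 3.62
tool_pos: [0.5446, -0.2199, 0.1039]
orientation: [-0.0, 0.845, -0.535, 0.0]
force: [-0.7, -0.4, 2.5]
gripper_width: 0.103
```

Run:
```python
from h import *
s=env.read_state(); print({k:np.round(v,3) for k,v in s.items()})
```

```text
{'clock': np.float64(3.625), 'qpos': array([-0.471,  0.178,  1.65 ,  0.   ,  1.314,  0.658]), 'dq': array([-0.   ,  0.002, -0.   ,  0.001, -0.001,  0.001]), 'joint_efforts': array([ 4.0000e-03, -5.4553e+01, -4.5485e+01,  8.4000e-02, -4.5000e-02,
        8.0000e-03]), 'tool_pos': array([ 0.545, -0.22 ,  0.104]), 'orientation': array([-0.   ,  0.845, -0.535,  0.   ]), 'force': array([-0.699, -0.442,  2.478]), 'wrist_torque': array([ 0.012, -0.003, -0.002]), 'gripper_width': np.float64(0.103)}
```

{"name": "servo_tool", "arguments": {
  "motion": [
    [[0, 0, 0, 0, 0, 0.5, 0], [0, 0, 0, 0, 0, 1, 0], [0, 0, 0, 0, 0, 1, 0], [0, 0, 0, 0, 0, 1, 0], [0, 0, 0, 0, 0, 1, 0]]
  ]
}}

```text
clock: 4.25
tool_pos: [0.5445, -0.2199, 0.1496]
orientation: [-0.0, 0.845, -0.535, 0.0]
force: [0.4, -0.8, -1.9]
gripper_width: 0.104
```

Run:
```python
from h import *
s=env.read_state(); print({k:np.round(v,3) for k,v in s.items()})
im,_=env.grab_frame("scene"); show("scene","pics/s3.png",195,180,80,75,9,im=im[:,:,::-1].copy())
```

```text
{'clock': np.float64(4.25), 'qpos': array([-0.471,  0.137,  1.608,  0.   ,  1.396,  0.658]), 'dq': array([-0.001, -0.061, -0.079, -0.002,  0.144,  0.002]), 'joint_efforts': array([ 7.0000e-03, -5.5432e+01, -4.8270e+01,  6.8000e-02, -3.2100e-01,
        0.0000e+00]), 'tool_pos': array([ 0.545, -0.22 ,  0.15 ]), 'orientation': array([-0.   ,  0.845, -0.535,  0.   ]), 'force': array([ 0.413, -0.81 , -1.853]), 'wrist_torque': array([-0.025,  0.003,  0.021]), 'gripper_width': np.float64(0.104)}
```

View pics/s3.png

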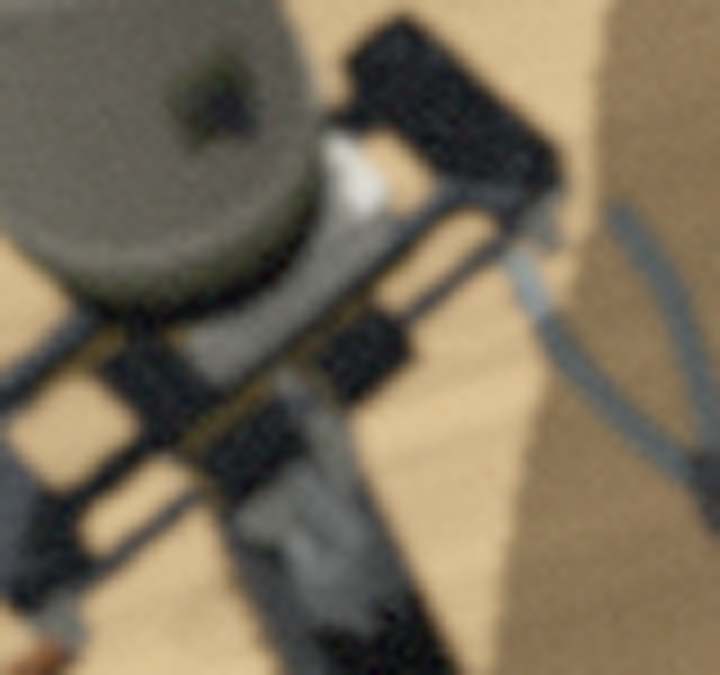

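Lifted cleanly, with the opening steady at 0.104 (9.7 mm). I'll go up and over to the lock, turning the handle to about 13° (1.6 rad clockwise of open).

{"name": "servo_tool", "arguments": {
  "motion": [
    [[0, 0, 0, 0, 0, 3, 0], [0, 0, 0, 0, 0, 4, 0], [0, 0, -2, 0.7, 3, 2.5, 0], [0, 0, -2, 1, 4, 0, 0], [0, 0, -2, 1, 4.5, 0, 0]]
  ]
}}

```text
clock: 4.92
tool_pos: [0.5718, -0.1041, 0.2444]
orientation: [-0.0, 0.815, -0.579, 0.001]
force: [0.4, -0.7, -1.3]
gripper_width: 0.107
```

{"name": "servo_tool", "arguments": {
  "motion": [
    [[0, 0, -2, 1, 4.5, 0, 0], [0, 0, -2, 1, 4.5, 0, 0], [0, 0, -2, 1, 4.5, 0, 0], [0, 0, 0, 1.05, 4.85, 0, 0], [0, 0, 0, 0, 0, 0, 0]]
  ]
}}

```text
clock: 5.55
tool_pos: [0.6119, 0.0822, 0.2434]
orientation: [-0.0, 0.786, -0.619, -0.0]
force: [0.0, -0.3, -1.8]
gripper_width: 0.104
```

{"name": "servo_tool", "arguments": {
  "motion": [
    [[0, 0, 0, 0, 0, 0, 0], [0, 0, 0, 0, 0, 0, 0]]
  ]
}}

```text
clock: 5.8
tool_pos: [0.6118, 0.0774, 0.2437]
orientation: [0.0, 0.784, -0.621, 0.0]
force: [-0.1, 0.5, -2.1]
gripper_width: 0.106
```

Run:
```python
from h import *
s=env.read_state(); print({k:np.round(v,4) for k,v in s.items()})
for n,b in(("scene",(300,170,90,80,8)),("top",(270,120,80,80,7))):
    im,d=env.grab_frame(n);cv2.imwrite(f"pics/{n}4.png",im[:,:,::-1]);np.save(f"{n}4.npy",d)
    show(n,f"pics/{n}4c.png",*b,im=im[:,:,::-1].copy())
```

```text
{'clock': np.float64(5.8), 'qpos': array([ 4.3000e-02,  1.6640e-01,  1.4032e+00, -4.0000e-04,  1.5721e+00,
        1.3829e+00]), 'dq': array([-0.0059, -0.0018,  0.002 ,  0.0012,  0.0002,  0.0014]), 'joint_efforts': array([ 6.74200e-01, -5.89822e+01, -5.04262e+01,  7.25000e-02,
       -6.92000e-02, -9.90000e-03]), 'tool_pos': array([0.6118, 0.0774, 0.2437]), 'orientation': array([ 2.000e-04,  7.838e-01, -6.210e-01,  1.000e-04]), 'force': array([-0.072 ,  0.4655, -2.1399]), 'wrist_torque': array([-0.045 , -0.0056,  0.0616]), 'gripper_width': np.float64(0.106)}
```

View pics/scene4c.png

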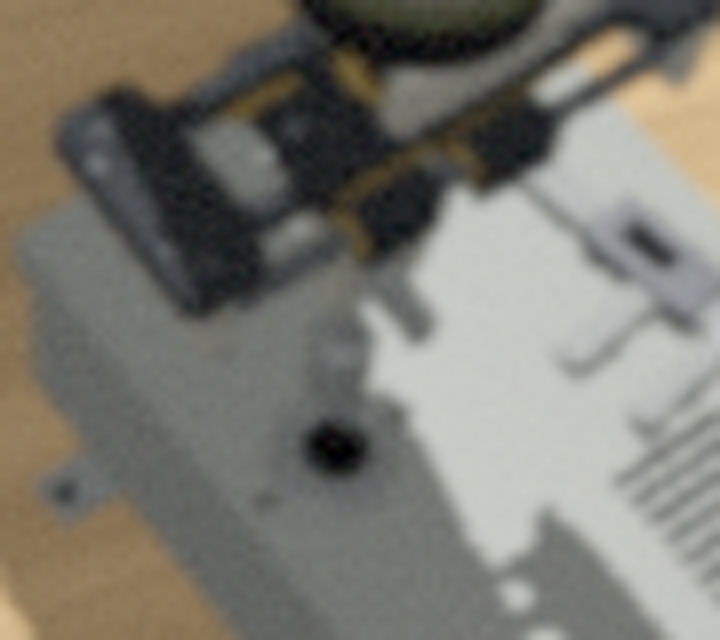

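View pics/top4c.png

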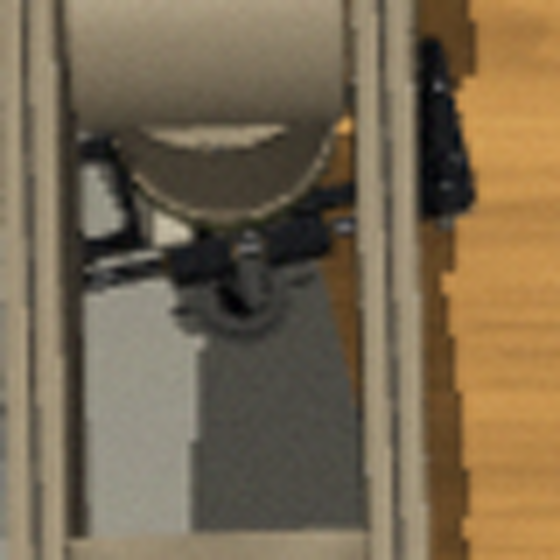

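Run:
```python
from ov import *
for n,b in(("scene",(325,190,35,50,16)),("top",(290,145,30,35,18))):
    im=cv2.imread(f"pics/{n}4.png"); im=np.clip(im.astype(float)*1.8-60,0,255).astype(np.uint8)
    x,y,zt=.6118,.0774,.2437-.0909
    a=np.radians(13.2)
    B=[box(x,y,a,.01075,.002,zt,zt+.013),box(x,y,a,.035,.005,zt+.097,zt+.113)]
    wire(n,im,*b,B,f"pics/{n}4w.png",[(x,y,zt+.013,.011),(x,y,zt+.05,.011)])
    wire(n,im,*b,[],f"pics/{n}4n.png",[])
a=[cv2.imread(f"pics/scene4{c}.png") for c in"wn"];cv2.imwrite("pics/s4j.png",cv2.resize(np.hstack(a),(800,571)))
a=[cv2.imread(f"pics/top4{c}.png") for c in"wn"];cv2.imwrite("pics/t4j.png",cv2.resize(np.hstack(a),(800,467)))
```

```text
(no output)
```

View pics/s4j.png

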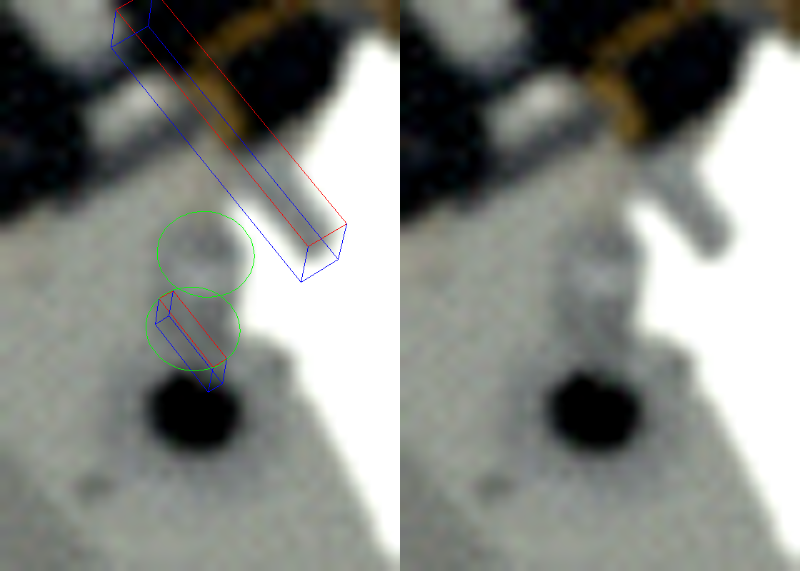

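View pics/t4j.png

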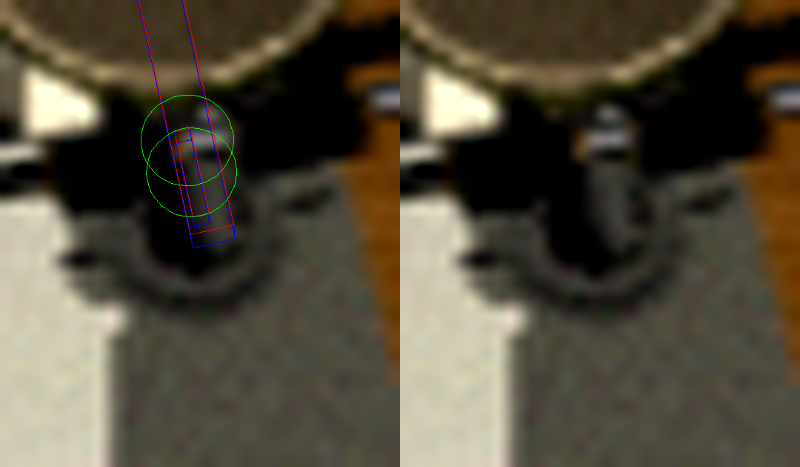

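In the scene view the key's head, at (598,290) in the right-hand panel, hangs just above the bore at (597,413). I'll lower it to just above the rim so I can compare the two directly.

{"name": "servo_tool", "arguments": {
  "motion": [
    [[0, 0, 0, 0, 0, -1, 0], [0, 0, 0, 0, 0, -0.9, 0], [0, 0, 0, 0, 0, 0, 0]]
  ]
}}

```text
clock: 6.28
tool_pos: [0.611, 0.0785, 0.2228]
orientation: [0.001, 0.784, -0.621, -0.001]
force: [-0.7, 1.0, -0.8]
gripper_width: 0.105
```

Run:
```python
from ov import *
s=env.read_state(); print({k:np.round(v,4) for k,v in s.items() if k in("tool_pos","force","orientation")})
for n,b in(("scene",(322,195,35,45,17)),("top",(285,140,40,40,15))):
    im,d=env.grab_frame(n);im=im[:,:,::-1].copy();cv2.imwrite(f"pics/{n}5.png",im)
    im=np.clip((im.astype(float)-20)*2,0,255).astype(np.uint8)
    wire(n,im,*b,[],f"pics/{n}5n.png",[])
```

```text
{'tool_pos': array([0.611 , 0.0785, 0.2228]), 'orientation': array([ 0.0009,  0.7842, -0.6205, -0.0011]), 'force': array([-0.7215,  0.9734, -0.7679])}
```

View pics/scene5n.png

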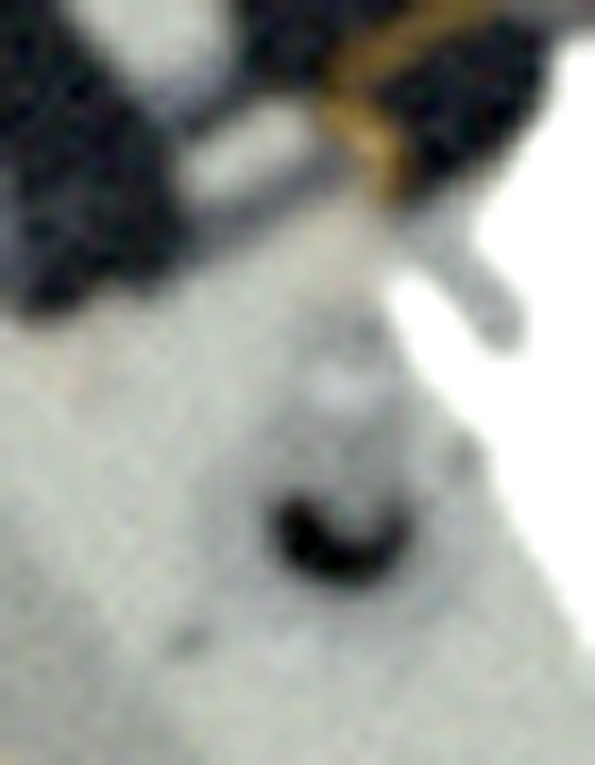

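View pics/top5n.png

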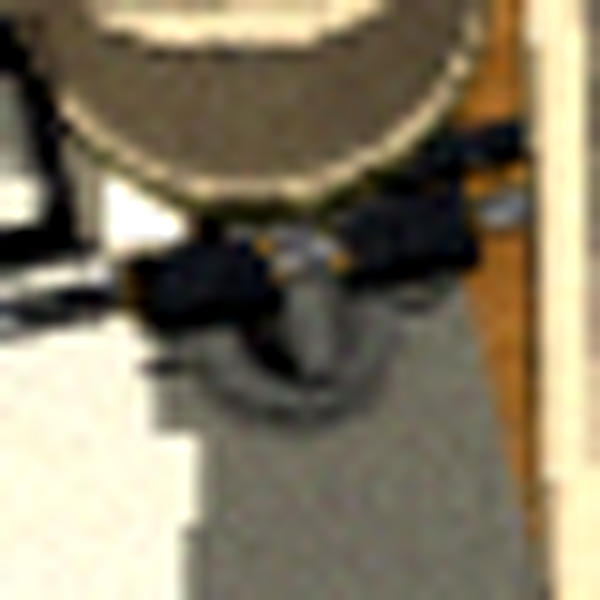

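```bash
cat > o5.py <<'E'
from ov import *
import sys
def go(tag,L,Kk,tcpz,yaw=13.2,n5=5):
    zt=tcpz-.0909
    out=[]
    for n,b in(("scene",(322,195,35,45,12)),("top",(290,145,30,35,15))):
        im=cv2.imread(f"pics/{n}{n5}.png");im=np.clip((im.astype(float)-20)*2,0,255).astype(np.uint8)
        a=np.radians(yaw);x,y=Kk[n];l=L[n]
        B=[box(x,y,a,.01075,.002,zt,zt+.013),box(x,y,a,.035,.005,zt+.097,zt+.113)]
        wire(n,im,*b,B,"/tmp/a.png",[(x,y,zt+.013,.011),(x,y,zt+.05,.011),(l[0],l[1],.121,.012),(l[0],l[1],.125,.016)])
        c=cv2.imread("/tmp/a.png");out.append(cv2.copyMakeBorder(c,0,560-c.shape[0],0,0,cv2.BORDER_CONSTANT))
    cv2.imwrite(f"pics/{tag}.png",cv2.resize(np.hstack(out),None,fx=.93,fy=.93,interpolation=cv2.INTER_AREA))
E
python3 - <<'E'
from o5 import *
go("o5a",dict(scene=(.6156,.0793),top=(.6075,.0773)),dict(scene=(.611,.0785),top=(.611,.0785)),.2228)
E
```

```text
(no output)
```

View pics/o5a.png

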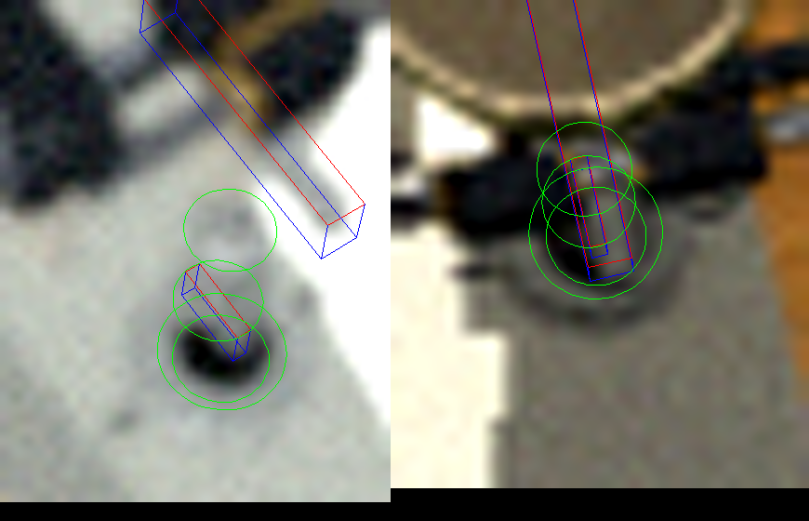

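Averaging the two views and the tongue's position over the bore, the key needs about +3 mm in x and +1 mm in y. The flare tolerates 5 mm. I'll shift and lower gently while watching the force.

{"name": "servo_tool", "arguments": {
  "motion": [
    [[0, 0, 0, 0.3, 0.1, 0, 0], [0, 0, 0, 0, 0, -0.4, 0], [0, 0, 0, 0, 0, -0.3, 0], [0, 0, 0, 0, 0, 0, 0]]
  ]
}}

```text
clock: 6.88
tool_pos: [0.6146, 0.0797, 0.217]
orientation: [0.0, 0.784, -0.62, -0.0]
force: [0.2, -0.6, -1.9]
gripper_width: 0.103
```

Run:
```python
from ov import *
s=env.read_state(); print({k:np.round(v,4) for k,v in s.items() if k in("tool_pos","force","wrist_torque")})
for n,b in(("scene",(322,195,35,45,17)),):
    im,d=env.grab_frame(n);im=im[:,:,::-1].copy();cv2.imwrite(f"pics/{n}6.png",im)
    im=np.clip((im.astype(float)-20)*2,0,255).astype(np.uint8)
    wire(n,im,*b,[],f"pics/{n}6n.png",[])
```

```text
{'tool_pos': array([0.6146, 0.0797, 0.217 ]), 'force': array([ 0.1962, -0.6052, -1.8798]), 'wrist_torque': array([ 0.0442, -0.0226,  0.0062])}
```

View pics/scene6n.png

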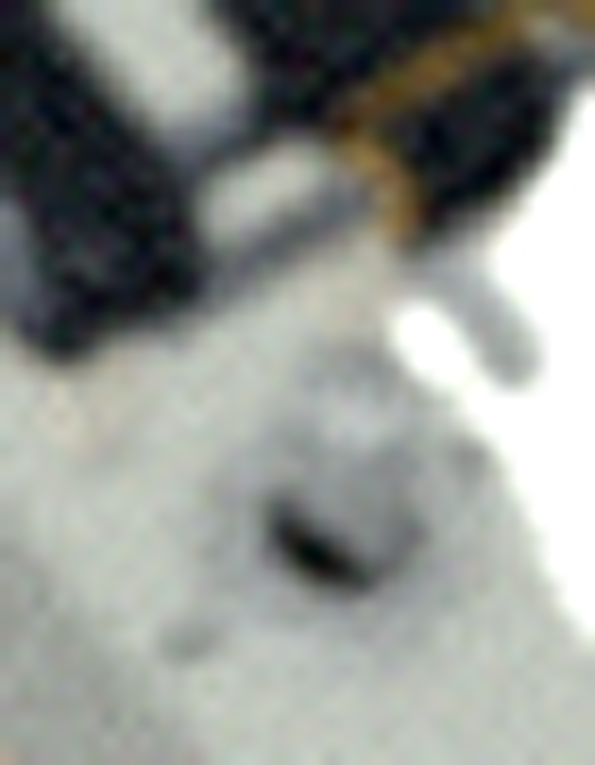

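The tongue now crosses the bore: its lower end is at about (385,565), and the dark crescent on its left runs (275,505)–(350,580). It looks about 1–2 mm past centre in +x, so I'll come back 1 mm and go down.

{"name": "servo_tool", "arguments": {
  "motion": [
    [[0, 0, 0, -0.1, 0, 0, 0], [0, 0, 0, 0, 0, -0.3, 0], [0, 0, 0, 0, 0, -0.3, 0], [0, 0, 0, 0, 0, 0, 0]]
  ]
}}

```text
clock: 7.42
tool_pos: [0.6136, 0.0797, 0.2111]
orientation: [0.0, 0.784, -0.62, -0.0]
force: [0.2, -0.3, -2.9]
gripper_width: 0.103
```

Run:
```python
from ov import *
s=env.read_state(); print({k:np.round(v,4) for k,v in s.items() if k in("tool_pos","force","wrist_torque")})
```

```text
{'tool_pos': array([0.6136, 0.0797, 0.2111]), 'force': array([ 0.1689, -0.2742, -2.8669]), 'wrist_torque': array([0.0166, 0.0043, 0.0281])}
```

{"name": "servo_tool", "arguments": {
  "motion": [
    [[0, 0, 0, 0, 0, -0.3, 0], [0, 0, 0, 0, 0, -0.2, 0], [0, 0, 0, 0, 0, 0, 0]]
  ]
}}

```text
clock: 7.8
tool_pos: [0.6138, 0.0797, 0.2063]
orientation: [0.0, 0.784, -0.62, -0.0]
force: [0.8, -0.2, -2.0]
gripper_width: 0.103
```

{"name": "servo_tool", "arguments": {
  "motion": [
    [[0, 0, 0, 0, 0, -0.2, 0], [0, 0, 0, 0, 0, -0.1, 0], [0, 0, 0, 0, 0, 0, 0]]
  ]
}}

```text
clock: 8.18
tool_pos: [0.6138, 0.0797, 0.2035]
orientation: [0.0, 0.784, -0.62, -0.0]
force: [0.4, 0.4, -0.8]
gripper_width: 0.104
```

{"name": "servo_tool", "arguments": {
  "motion": [
    [[0, 0, 0, 0, 0, -0.1, 0], [0, 0, 0, 0, 0, -0.1, 0], [0, 0, 0, 0, 0, 0, 0]]
  ]
}}

```text
clock: 8.55
tool_pos: [0.6138, 0.0797, 0.2015]
orientation: [0.0, 0.784, -0.62, -0.0]
force: [-0.3, 0.6, -0.7]
gripper_width: 0.103
```

{"name": "servo_tool", "arguments": {
  "motion": [
    [[0, 0, 0, 0, 0, -0.1, 0], [0, 0, 0, 0, 0, -0.1, 0], [0, 0, 0, 0, 0, 0, 0]]
  ]
}}

```text
clock: 8.93
tool_pos: [0.6138, 0.0797, 0.1994]
orientation: [0.0, 0.784, -0.62, -0.0]
force: [0.5, 0.1, -2.1]
gripper_width: 0.108
```

{"name": "servo_tool", "arguments": {
  "motion": [
    [[0, 0, 0, 0, 0, -0.1, 0], [0, 0, 0, 0, 0, -0.1, 0], [0, 0, 0, 0, 0, 0, 0]]
  ]
}}

```text
clock: 9.3
tool_pos: [0.6138, 0.0797, 0.1975]
orientation: [0.0, 0.784, -0.62, -0.0]
force: [1.0, 0.9, -2.2]
gripper_width: 0.106
```

{"name": "servo_tool", "arguments": {
  "motion": [
    [[0, 0, 0, 0, 0, -0.1, 0], [0, 0, 0, 0, 0, 0, 0]]
  ]
}}

```text
clock: 9.55
tool_pos: [0.6138, 0.0797, 0.1965]
orientation: [0.0, 0.784, -0.62, -0.0]
force: [-0.3, 0.7, -0.8]
gripper_width: 0.108
```

{"name": "servo_tool", "arguments": {
  "motion": [
    [[0, 0, 0, 0, 0, -0.05, 0], [0, 0, 0, 0, 0, 0, 0]]
  ]
}}

```text
clock: 9.8
tool_pos: [0.6139, 0.0797, 0.1961]
orientation: [0.0, 0.784, -0.62, -0.0]
force: [-0.4, -0.0, -1.2]
gripper_width: 0.105
```

{"name": "servo_tool", "arguments": {
  "motion": [
    [[0, 0, 0, 0, 0, -0.05, 0], [0, 0, 0, 0, 0, 0, 0]]
  ]
}}

```text
clock: 10.05
tool_pos: [0.614, 0.0797, 0.1958]
orientation: [-0.0, 0.784, -0.62, 0.0]
force: [-0.9, -0.6, -0.1]
gripper_width: 0.106
```

{"name": "servo_tool", "arguments": {
  "motion": [
    [[0, 0, 0, 0, 0, -0.05, 0], [0, 0, 0, 0, 0, 0, 0]]
  ]
}}

```text
clock: 10.3
tool_pos: [0.6141, 0.0797, 0.1956]
orientation: [-0.0, 0.784, -0.62, 0.0]
force: [-1.1, 0.6, 2.7]
gripper_width: 0.101
```

{"name": "servo_tool", "arguments": {
  "motion": [
    [[0, 0, 0, 0, 0, -0.05, 0], [0, 0, 0, 0, 0, 0, 0]]
  ]
}}

```text
clock: 10.55
tool_pos: [0.6142, 0.0797, 0.1954]
orientation: [-0.0, 0.784, -0.62, 0.0]
force: [-2.0, 0.7, 5.3]
gripper_width: 0.099
```

The key stands on the spindle (tip at about 0.105, pressing about 7 N). I'll sweep anticlockwise from the clockwise end of the range.

{"name": "servo_tool", "arguments": {
  "motion": [
    [[0, 0, 3, 0, 0, 0, 0], [0, 0, 3, 0, 0, 0, 0], [0, 0, 3, 0, 0, 0, 0], [0, 0, 3, 0, 0, 0, 0], [0, 0, 0, 0, 0, 0, 0]]
  ]
}}

```text
clock: 11.18
tool_pos: [0.6136, 0.08, 0.1941]
orientation: [-0.0, 0.845, -0.535, -0.0]
force: [-1.7, 1.9, -0.7]
gripper_width: 0.104
```

Run:
```python
from ov import *
s=env.read_state(); print({k:np.round(v,4) for k,v in s.items() if k in("tool_pos","force","wrist_torque")})
```

```text
{'tool_pos': array([0.6136, 0.08  , 0.1941]), 'force': array([-1.7441,  1.9194, -0.6551]), 'wrist_torque': array([ 0.5174,  0.1919, -0.0196])}
```

z fell 1.3 mm and the force dropped, so the tongue may be entering the slot at about 25°. I'll follow it down gently.

{"name": "servo_tool", "arguments": {
  "motion": [
    [[0, 0, 0, 0, 0, -0.1, 0], [0, 0, 0, 0, 0, 0, 0]]
  ]
}}

```text
clock: 11.42
tool_pos: [0.6137, 0.0799, 0.1933]
orientation: [0.0, 0.845, -0.535, -0.0]
force: [-1.1, 2.0, -0.8]
gripper_width: 0.102
```

{"name": "servo_tool", "arguments": {
  "motion": [
    [[0, 0, 0, 0, 0, -0.1, 0], [0, 0, 0, 0, 0, 0, 0]]
  ]
}}

```text
clock: 11.68
tool_pos: [0.6138, 0.0798, 0.1925]
orientation: [-0.0, 0.845, -0.535, -0.0]
force: [-0.9, 3.0, -0.6]
gripper_width: 0.104
```

{"name": "servo_tool", "arguments": {
  "motion": [
    [[0, 0, 0, 0, 0.05, -0.2, 0], [0, 0, 0, 0, 0, 0, 0]]
  ]
}}

```text
clock: 11.92
tool_pos: [0.6139, 0.0802, 0.1904]
orientation: [0.0, 0.845, -0.535, -0.0]
force: [-1.0, 2.3, -1.3]
gripper_width: 0.105
```

{"name": "servo_tool", "arguments": {
  "motion": [
    [[0, 0, 0, 0, 0, -0.2, 0], [0, 0, 0, 0, 0, 0, 0]]
  ]
}}

```text
clock: 12.18
tool_pos: [0.6139, 0.0802, 0.1885]
orientation: [-0.0, 0.845, -0.535, -0.0]
force: [-1.2, 2.4, 0.1]
gripper_width: 0.103
```

Run:
```python
from ov import *
s=env.read_state(); print({k:np.round(v,4) for k,v in s.items() if k in("tool_pos","force","wrist_torque")})
```

```text
{'tool_pos': array([0.6139, 0.0802, 0.1885]), 'force': array([-1.2395,  2.3929,  0.1307]), 'wrist_torque': array([ 0.6645,  0.1767, -0.0671])}
```

{"name": "servo_tool", "arguments": {
  "motion": [
    [[0, 0, 0, -0.05, 0.1, -0.15, 0], [0, 0, 0, 0, 0, 0, 0]]
  ]
}}

```text
clock: 12.42
tool_pos: [0.6136, 0.0809, 0.1872]
orientation: [0.0, 0.845, -0.535, 0.0]
force: [-0.3, 0.4, 0.1]
gripper_width: 0.102
```

{"name": "servo_tool", "arguments": {
  "motion": [
    [[0, 0, 0, 0, 0, -0.15, 0], [0, 0, 0, 0, 0, 0, 0]]
  ]
}}

```text
clock: 12.68
tool_pos: [0.6135, 0.081, 0.1856]
orientation: [0.0, 0.845, -0.535, 0.0]
force: [-0.0, 1.0, -0.2]
gripper_width: 0.105
```

Run:
```python
from ov import *
s=env.read_state(); print({k:np.round(v,4) for k,v in s.items() if k in("tool_pos","force","wrist_torque")})
```

```text
{'tool_pos': array([0.6135, 0.081 , 0.1856]), 'force': array([-0.0142,  0.9646, -0.1597]), 'wrist_torque': array([ 0.1786, -0.0058, -0.0379])}
```

{"name": "servo_tool", "arguments": {
  "motion": [
    [[0, 0, 0, 0, 0.03, -0.1, 0], [0, 0, 0, 0, 0, 0, 0]]
  ]
}}

```text
clock: 12.92
tool_pos: [0.6135, 0.0813, 0.1846]
orientation: [0.0, 0.845, -0.535, 0.0]
force: [1.0, -0.2, 0.6]
gripper_width: 0.103
```

{"name": "servo_tool", "arguments": {
  "motion": [
    [[0, 0, 0, 0, 0, -0.05, 0], [0, 0, 0, 0, 0, 0, 0]]
  ]
}}

```text
clock: 13.18
tool_pos: [0.6135, 0.0814, 0.1842]
orientation: [0.0, 0.845, -0.535, 0.0]
force: [0.4, -0.4, 0.9]
gripper_width: 0.105
```

{"name": "servo_tool", "arguments": {
  "motion": [
    [[0, 0, 0, 0, 0, -0.05, 0], [0, 0, 0, 0, 0, 0, 0]]
  ]
}}

```text
clock: 13.42
tool_pos: [0.6135, 0.0814, 0.1839]
orientation: [-0.0, 0.845, -0.535, 0.0]
force: [0.4, -0.6, 2.5]
gripper_width: 0.102
```

{"name": "servo_tool", "arguments": {
  "motion": [
    [[0, 0, 0, 0, 0, -0.05, 0], [0, 0, 0, 0, 0, 0, 0]]
  ]
}}

```text
clock: 13.68
tool_pos: [0.6137, 0.0815, 0.1838]
orientation: [-0.0, 0.845, -0.535, 0.0]
force: [-0.2, -0.6, 5.6]
gripper_width: 0.104
```

{"name": "servo_tool", "arguments": {
  "motion": [
    [[0, 0, 0, 0, 0, -0.05, 0], [0, 0, 0, 0, 0, 0, 0]]
  ]
}}

```text
clock: 13.92
tool_pos: [0.6139, 0.0815, 0.1838]
orientation: [-0.0, 0.845, -0.535, 0.001]
force: [-0.4, -0.0, 7.6]
gripper_width: 0.106
```

Run:
```python
from ov import *
s=env.read_state(); print({k:np.round(v,4) for k,v in s.items() if k in("tool_pos","force","wrist_torque","qpos")})
```

```text
{'qpos': array([ 0.0492,  0.1979,  1.4769, -0.    ,  1.4652,  1.1784]), 'tool_pos': array([0.6139, 0.0815, 0.1838]), 'force': array([-0.3617, -0.0287,  7.645 ]), 'wrist_torque': array([-0.1042,  0.1929, -0.0229])}
```

Home: there is a hard floor at TCP z 0.1838, which is 11.9 mm below the spindle contact (12 expected). I'll ease the press and turn anticlockwise, watching the torque.

{"name": "servo_tool", "arguments": {
  "motion": [
    [[0, 0, 0, 0, 0, 0.1, 0], [0, 0, 4, 0, 0, 0, 0], [0, 0, 4, 0, 0, 0, 0], [0, 0, 4, 0, 0, 0, 0], [0, 0, 4, 0, 0, 0, 0]]
  ]
}}

```text
clock: 14.55
tool_pos: [0.6134, 0.0817, 0.1838]
orientation: [-0.0, 0.912, -0.411, -0.0]
force: [-0.4, -1.0, 4.0]
gripper_width: 0.11
```

```bash
cat > st.py <<'E'
from bench import env
import numpy as np
s=env.read_state();q=s["orientation"]
print("hdl deg",round(np.degrees(2*np.arctan2(q[2],q[1]))+90,2),*[(k,np.round(s[k],3)) for k in("clock","tool_pos","force","wrist_torque")])
E
python3 st.py
```

```text
hdl deg 41.44 ('clock', np.float64(14.55)) ('tool_pos', array([0.613, 0.082, 0.184])) ('force', array([-0.413, -1.019,  3.996])) ('wrist_torque', array([ 0.127,  0.081, -0.07 ]))
```

The torque is about 0.07 N m, matching the spindle's friction. I'll continue.

{"name": "servo_tool", "arguments": {
  "motion": [
    [[0, 0, 4, 0, 0, 0, 0], [0, 0, 4, 0, 0, 0, 0], [0, 0, 4, 0, 0, 0, 0], [0, 0, 4, 0, 0, 0, 0], [0, 0, 4, 0, 0, 0, 0]]
  ]
}}

```text
clock: 15.18
tool_pos: [0.6132, 0.082, 0.1838]
orientation: [-0.0, 0.969, -0.247, -0.0]
force: [-1.9, 1.6, 5.2]
gripper_width: 0.105
```

```bash
python3 st.py
```

```text
hdl deg 61.45 ('clock', np.float64(15.175)) ('tool_pos', array([0.613, 0.082, 0.184])) ('force', array([-1.88 ,  1.581,  5.196])) ('wrist_torque', array([ 0.352,  0.389, -0.079]))
```

{"name": "servo_tool", "arguments": {
  "motion": [
    [[0, 0, 4, -0.03, 0.03, 0, 0], [0, 0, 4, 0, 0, 0, 0], [0, 0, 4, 0, 0, 0, 0], [0, 0, 4, 0, 0, 0, 0], [0, 0, 4, 0, 0, 0, 0]]
  ]
}}

```text
clock: 15.8
tool_pos: [0.6127, 0.0824, 0.1838]
orientation: [-0.0, 0.997, -0.075, -0.0]
force: [-2.6, 1.3, 5.3]
gripper_width: 0.105
```

```bash
python3 st.py
```

```text
hdl deg 81.45 ('clock', np.float64(15.8)) ('tool_pos', array([0.613, 0.082, 0.184])) ('force', array([-2.551,  1.335,  5.254])) ('wrist_torque', array([ 0.296,  0.621, -0.06 ]))
```

{"name": "servo_tool", "arguments": {
  "motion": [
    [[0, 0, 4, -0.05, 0.03, 0, 0], [0, 0, 4, 0, 0, 0, 0], [0, 0, 4, 0, 0, 0, 0], [0, 0, 2, 0, 0, 0, 0], [0, 0, 0, 0, 0, 0, 0]]
  ]
}}

```text
clock: 16.42
tool_pos: [0.6121, 0.0825, 0.1838]
orientation: [-0.0, 0.999, 0.047, -0.001]
force: [-3.6, 1.2, 6.0]
gripper_width: 0.104
```

```bash
python3 st.py
```

```text
hdl deg 95.35 ('clock', np.float64(16.425)) ('tool_pos', array([0.612, 0.083, 0.184])) ('force', array([-3.575,  1.151,  5.997])) ('wrist_torque', array([ 0.17 ,  0.61 , -0.049]))
```

{"name": "servo_tool", "arguments": {
  "motion": [
    [[0, 0, 2, -0.1, 0.03, 0.05, 0], [0, 0, 2, 0, 0, 0, 0], [0, 0, 1, 0, 0, 0, 0], [0, 0, 1, 0, 0, 0, 0], [0, 0, 0, 0, 0, 0, 0]]
  ]
}}

```text
clock: 17.05
tool_pos: [0.6114, 0.0824, 0.1839]
orientation: [-0.0, 0.995, 0.099, -0.0]
force: [-1.5, 1.4, 1.2]
gripper_width: 0.107
```

```bash
python3 st.py
```

```text
hdl deg 101.32 ('clock', np.float64(17.05)) ('tool_pos', array([0.611, 0.082, 0.184])) ('force', array([-1.55 ,  1.376,  1.187])) ('wrist_torque', array([ 0.346,  0.468, -0.075]))
```

{"name": "servo_tool", "arguments": {
  "motion": [
    [[0, 0, 1, 0, 0, 0, 0], [0, 0, 1, 0, 0, 0, 0], [0, 0, 0, 0, 0, 0, 0]]
  ]
}}

```text
clock: 17.42
tool_pos: [0.6114, 0.0824, 0.1839]
orientation: [-0.0, 0.993, 0.116, -0.0]
force: [-1.7, 2.2, 0.6]
gripper_width: 0.108
```

```bash
python3 st.py
```

```text
hdl deg 103.32 ('clock', np.float64(17.425)) ('tool_pos', array([0.611, 0.082, 0.184])) ('force', array([-1.705,  2.223,  0.633])) ('wrist_torque', array([0.294, 0.536, 0.028]))
```

{"name": "servo_tool", "arguments": {
  "motion": [
    [[0, 0, 1, 0, 0.05, 0, 0], [0, 0, 0, 0, 0, 0, 0]]
  ]
}}

```text
clock: 17.68
tool_pos: [0.6115, 0.0827, 0.1839]
orientation: [0.0, 0.992, 0.125, -0.0]
force: [-2.6, -0.0, 1.1]
gripper_width: 0.1
```

```bash
python3 st.py
```

```text
hdl deg 104.32 ('clock', np.float64(17.675)) ('tool_pos', array([0.611, 0.083, 0.184])) ('force', array([-2.627, -0.003,  1.113])) ('wrist_torque', array([ 0.095,  0.553, -0.02 ]))
```

{"name": "servo_tool", "arguments": {
  "motion": [
    [[0, 0, 1, 0, 0, 0, 0], [0, 0, 0, 0, 0, 0, 0]]
  ]
}}

```text
clock: 17.92
tool_pos: [0.6115, 0.0828, 0.1839]
orientation: [0.0, 0.991, 0.133, -0.0]
force: [-2.8, 0.3, -0.8]
gripper_width: 0.106
```

```bash
python3 st.py
```

```text
hdl deg 105.32 ('clock', np.float64(17.925)) ('tool_pos', array([0.611, 0.083, 0.184])) ('force', array([-2.754,  0.346, -0.833])) ('wrist_torque', array([ 0.008,  0.619, -0.036]))
```

{"name": "servo_tool", "arguments": {
  "motion": [
    [[0, 0, 1, 0, 0, 0, 0], [0, 0, 0, 0, 0, 0, 0]]
  ]
}}

```text
clock: 18.18
tool_pos: [0.6115, 0.0828, 0.1839]
orientation: [0.0, 0.99, 0.142, -0.0]
force: [-3.0, 0.7, -0.9]
gripper_width: 0.105
```

```bash
python3 st.py
```

```text
hdl deg 106.32 ('clock', np.float64(18.175)) ('tool_pos', array([0.611, 0.083, 0.184])) ('force', array([-3.003,  0.707, -0.873])) ('wrist_torque', array([-0.032,  0.564, -0.018]))
```

{"name": "servo_tool", "arguments": {
  "motion": [
    [[0, 0, 1, -0.08, 0, 0, 0], [0, 0, 0, 0, 0, 0, 0]]
  ]
}}

```text
clock: 18.42
tool_pos: [0.6108, 0.0828, 0.184]
orientation: [0.0, 0.989, 0.151, 0.0]
force: [-2.1, 0.0, -3.1]
gripper_width: 0.103
```

```bash
python3 st.py
```

```text
hdl deg 107.32 ('clock', np.float64(18.425)) ('tool_pos', array([0.611, 0.083, 0.184])) ('force', array([-2.124,  0.037, -3.109])) ('wrist_torque', array([-0.035,  0.282, -0.065]))
```

{"name": "servo_tool", "arguments": {
  "motion": [
    [[0, 0, 1, 0, 0, 0, 0], [0, 0, 0, 0, 0, 0, 0]]
  ]
}}

```text
clock: 18.68
tool_pos: [0.6108, 0.0828, 0.184]
orientation: [0.0, 0.987, 0.159, -0.0]
force: [-0.9, -0.9, -3.5]
gripper_width: 0.108
```

```bash
python3 st.py
```

```text
hdl deg 108.32 ('clock', np.float64(18.675)) ('tool_pos', array([0.611, 0.083, 0.184])) ('force', array([-0.938, -0.913, -3.507])) ('wrist_torque', array([-0.105,  0.218, -0.059]))
```

{"name": "servo_tool", "arguments": {
  "motion": [
    [[0, 0, 0.5, 0, 0, 0, 0], [0, 0, 0, 0, 0, 0, 0]]
  ]
}}

```text
clock: 18.92
tool_pos: [0.6108, 0.0828, 0.184]
orientation: [0.0, 0.987, 0.163, -0.0]
force: [-1.3, -0.5, -4.2]
gripper_width: 0.104
```

```bash
python3 st.py
```

```text
hdl deg 108.81 ('clock', np.float64(18.925)) ('tool_pos', array([0.611, 0.083, 0.184])) ('force', array([-1.347, -0.518, -4.171])) ('wrist_torque', array([-0.108,  0.23 , -0.109]))
```

{"name": "servo_tool", "arguments": {
  "motion": [
    [[0, 0, 0.5, 0, 0, -0.08, 0], [0, 0, 0, 0, 0, 0, 0]]
  ]
}}

```text
clock: 19.18
tool_pos: [0.611, 0.0829, 0.1839]
orientation: [0.0, 0.986, 0.168, 0.0]
force: [-2.3, 0.7, 0.3]
gripper_width: 0.105
```

```bash
python3 st.py
```

```text
hdl deg 109.31 ('clock', np.float64(19.175)) ('tool_pos', array([0.611, 0.083, 0.184])) ('force', array([-2.26 ,  0.7  ,  0.306])) ('wrist_torque', array([-0.102,  0.494, -0.154]))
```

{"name": "servo_tool", "arguments": {
  "motion": [
    [[0, 0, 0.5, 0, 0, 0, 0], [0, 0, 0, 0, 0, 0, 0]]
  ]
}}

```text
clock: 19.42
tool_pos: [0.6111, 0.0829, 0.1839]
orientation: [0.0, 0.985, 0.172, 0.0]
force: [-2.5, -0.5, 2.5]
gripper_width: 0.103
```

```bash
python3 st.py
```

```text
hdl deg 109.81 ('clock', np.float64(19.425)) ('tool_pos', array([0.611, 0.083, 0.184])) ('force', array([-2.509, -0.517,  2.46 ])) ('wrist_torque', array([-0.081,  0.423, -0.179]))
```

{"name": "servo_tool", "arguments": {
  "motion": [
    [[0, 0, 0.5, 0, 0, 0, 0], [0, 0, 0, 0, 0, 0, 0]]
  ]
}}

```text
clock: 19.68
tool_pos: [0.6111, 0.0829, 0.1839]
orientation: [0.0, 0.984, 0.176, 0.0]
force: [-1.9, -0.3, 4.8]
gripper_width: 0.102
```

```bash
python3 st.py
```

```text
hdl deg 110.31 ('clock', np.float64(19.675)) ('tool_pos', array([0.611, 0.083, 0.184])) ('force', array([-1.908, -0.251,  4.794])) ('wrist_torque', array([-0.06 ,  0.437, -0.276]))
```

The torque climbs to about 0.28 N m between 108.8° and 110.3°, so that is the stop: the open direction is 105.2°, plus about 4.6° of play. I'll relieve the twist inside the play and unload before releasing.

{"name": "servo_tool", "arguments": {
  "motion": [
    [[0, 0, -1.5, -0.05, 0, 0.05, 0], [0, 0, -1.5, 0, 0, 0, 0], [0, 0, -0.5, 0, 0, 0, 0], [0, 0, 0, 0, 0, 0, 0]]
  ]
}}

```text
clock: 20.18
tool_pos: [0.6105, 0.0829, 0.1839]
orientation: [0.0, 0.989, 0.146, 0.0]
force: [-0.1, 0.3, 2.2]
gripper_width: 0.105
```

```bash
python3 st.py
```

```text
hdl deg 106.8 ('clock', np.float64(20.175)) ('tool_pos', array([0.61 , 0.083, 0.184])) ('force', array([-0.087,  0.327,  2.19 ])) ('wrist_torque', array([-0.034, -0.049,  0.058]))
```

{"name": "servo_tool", "arguments": {
  "motion": [
    [[0, 0, 0, 0, 0, 0, 0.15], [0, 0, 0, 0, 0, 0, 0.25], [0, 0, 0, 0, 0, 0, 0.4], [0, 0, 0, 0, 0, 0, 0.5], [0, 0, 0, 0, 0, 0, 0.5]]
  ]
}}

```text
clock: 20.8
tool_pos: [0.6103, 0.0829, 0.1838]
orientation: [-0.0, 0.989, 0.146, -0.0]
force: [0.7, 0.1, 0.2]
gripper_width: 0.489
```

```bash
python3 st.py
python3 - <<'E'
from ov import *
im,d=env.grab_frame("scene");im=im[:,:,::-1].copy();cv2.imwrite("pics/s7.png",im)
wire("scene",np.clip((im.astype(float)-10)*1.5,0,255).astype(np.uint8),305,175,70,70,9,[],"pics/s7n.png",[])
E
```

```text
hdl deg 106.8 ('clock', np.float64(20.8)) ('tool_pos', array([0.61 , 0.083, 0.184])) ('force', array([0.696, 0.146, 0.193])) ('wrist_torque', array([-0.069, -0.104,  0.02 ]))
```

View pics/s7n.png

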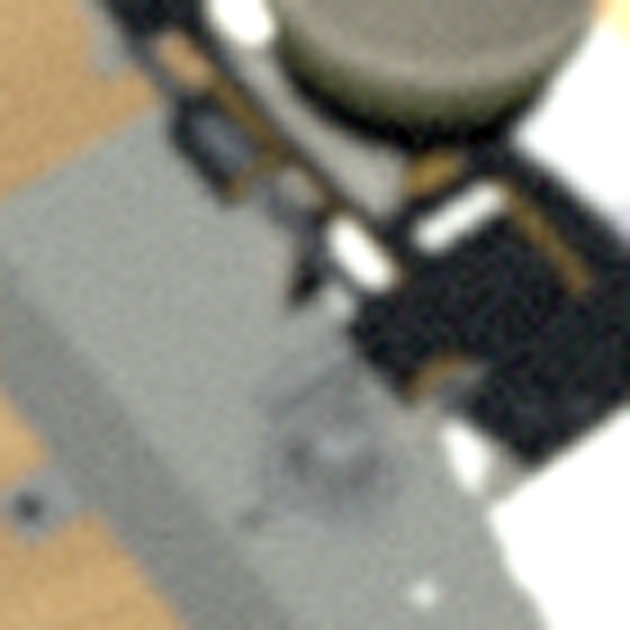

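Released with near-zero forces. The handle's near end shows at about (300,395), with the key's head in the rim at (335,455). I'll raise straight up and look.

{"name": "servo_tool", "arguments": {
  "motion": [
    [[0, 0, 0, 0, 0, 1, 0.5], [0, 0, 0, 0, 0, 1.5, 0.5], [0, 0, 0, 0, 0, 3, 0.5], [0, 0, 0, 0, 0, 4, 0.5], [0, 0, 0, 0, 0, 3, 0.5]]
  ]
}}

```text
clock: 21.48
tool_pos: [0.6108, 0.0829, 0.3125]
orientation: [0.0, 0.989, 0.146, 0.002]
force: [0.3, 0.3, -0.8]
gripper_width: 0.501
```

{"name": "servo_tool", "arguments": {
  "motion": [
    [[0, 0, 0, -2, -5, 0, 0.5], [0, 0, 0, -2, -5, 0, 0.5], [0, 0, 0, -2, -5, 0, 0.5], [0, 0, 0, -2, -5, 0, 0.5], [0, 0, 0, -2, -5, 0, 0.5]]
  ]
}}

```text
clock: 22.1
tool_pos: [0.5097, -0.1687, 0.3106]
orientation: [0.001, 0.989, 0.146, 0.001]
force: [1.5, -1.5, 0.1]
gripper_width: 0.502
```

{"name": "servo_tool", "arguments": {
  "motion": [
    [[0, 0, 0, -2, -4, 0, 0.5], [0, 0, 0, -2, -4, 0, 0.5], [0, 0, 0, 0, 0, 0, 0.5]]
  ]
}}

```text
clock: 22.48
tool_pos: [0.4692, -0.2497, 0.3104]
orientation: [0.001, 0.99, 0.144, 0.0]
force: [0.5, 0.1, -0.2]
gripper_width: 0.5
```

```bash
python3 st.py
python3 - <<'E'
from ov import *
for n,b in(("scene",(295,160,130,125,5)),("top",(235,110,100,110,5))):
    im,d=env.grab_frame(n);im=im[:,:,::-1].copy();cv2.imwrite(f"pics/{n}8.png",im);np.save(f"{n}8.npy",d)
    wire(n,im,*b,[],f"pics/{n}8n.png",[])
E
```

```text
hdl deg 106.57 ('clock', np.float64(22.475)) ('tool_pos', array([ 0.469, -0.25 ,  0.31 ])) ('force', array([ 0.538,  0.129, -0.167])) ('wrist_torque', array([ 0.004, -0.125,  0.028]))
```

View pics/scene8n.png

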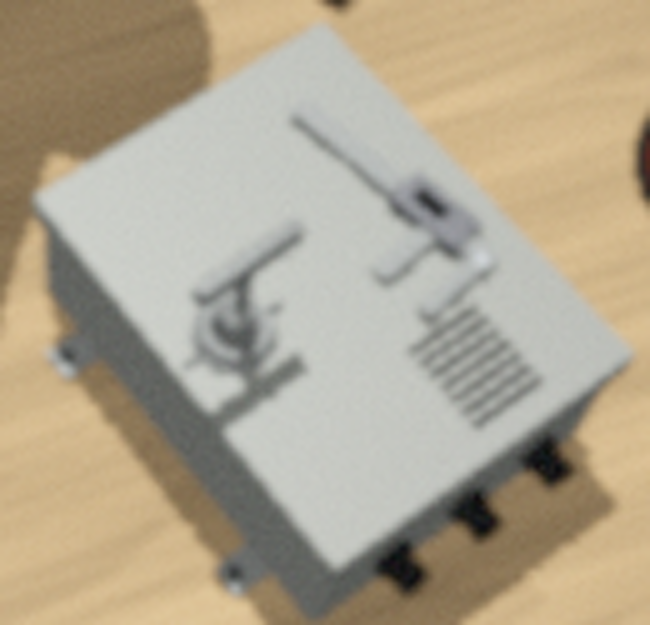

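View pics/top8n.png

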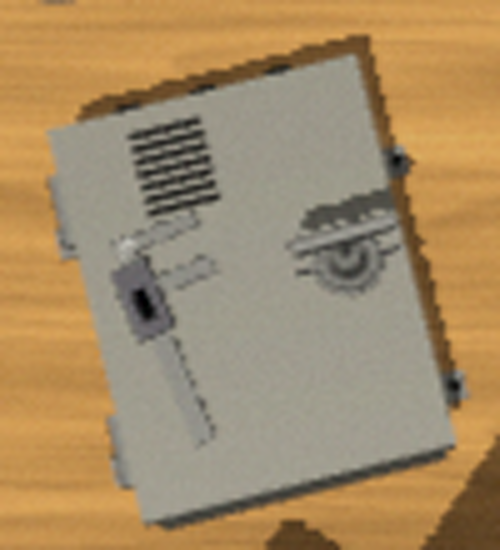

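View pics/scene8.png

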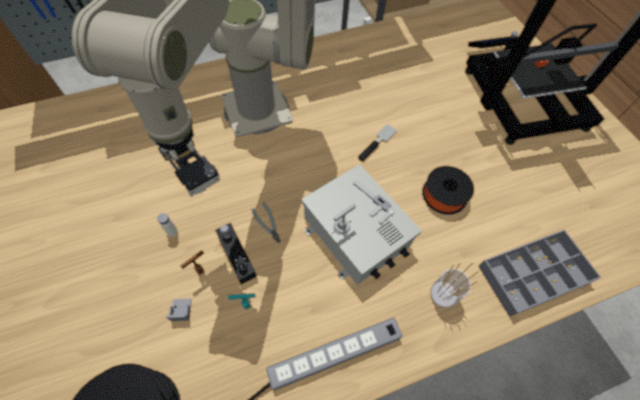

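Run:
```python
from h import *
np.set_printoptions(precision=4,suppress=True)
for n in("scene","top"):
    d=np.load(f"{n}8.npy");K=C[n]["intrinsics"];W=np.linalg.inv(C[n]["world_to_cam"])
    v,u=np.mgrid[0:400,0:640];v3=np.linalg.solve(K,np.c_[u.ravel(),v.ravel(),np.ones(u.size)].T)*d.ravel();X=(W@np.r_[F@v3,np.ones((1,u.size))])[:3].T
    m=(X[:,2]>.18)&(abs(X[:,0]-.61)<.06)&(abs(X[:,1]-.08)<.06)
    Y=X[m];c=Y.mean(0);w,V=np.linalg.eigh(np.cov(Y[:,:2].T));ax=V[:,1];print(n,m.sum(),c,np.median(Y[:,2]),np.percentile(Y[:,2],95),np.degrees(np.arctan2(ax[1],ax[0]))%180,np.ptp((Y[:,:2]-c[:2])@ax))
S=lambda U:cr(U,5,(295,160)); T=lambda U:cr(U,5,(235,110))
for n,f,a,b in(("scene",S,(200,292),(300,226)),("top",T,(288,247),(400,212))):
    A,B=onz(n,f(a),.206),onz(n,f(b),.206);e=B-A;print(n,np.degrees(np.arctan2(e[1],e[0]))%180,np.linalg.norm(e),(A+B)/2)
a=cv2.imread("pics/top0.png").astype(int);b=cv2.imread("pics/top8.png").astype(int)
```

```text
scene 131 [0.6153 0.0811 0.2027] 0.20459797370253197 0.20761897781483435 106.49479169634157 0.06802121621526613
top 80 [0.6065 0.0792 0.2032] 0.2041686825428417 0.21028904946729 107.04882769714614 0.06721816762878705
scene 105.67026228617075 0.06605082076705406 [0.6141 0.0823 0.206 ]
top 108.45663246956532 0.07434940724048478 [0.6096 0.0777 0.206 ]
```

Run:
```python
import cv2,numpy as np
a=cv2.imread("pics/scene0.png");b=cv2.imread("pics/scene8.png")
f=lambda i:cv2.resize(i[200:320,150:290],None,fx=2.8,fy=2.8,interpolation=cv2.INTER_CUBIC)
cv2.imwrite("pics/cmp.png",np.hstack([f(a),f(b)]))
```

```text
(no output)
```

View pics/cmp.png

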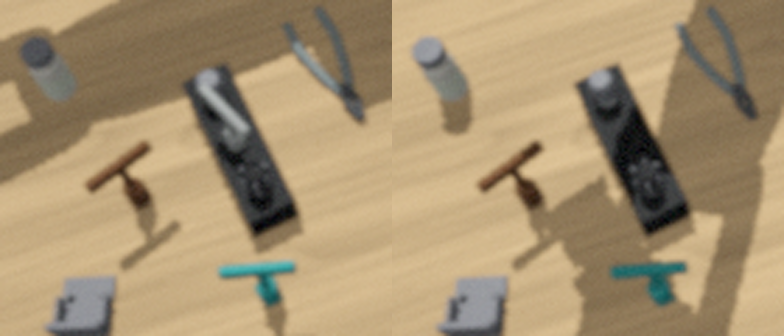

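In the before/after crops, the bystanders and look-alikes (brown at (512,165), turquoise at (650,272)) are where they were, and only the key has left the block. I'll hand in.

```bash
python3 -c "
from bench import env
print(env.sign_off())"
```

```text
the job is handed in; nothing more can be done
None
```

The lock is turned to its open stop and the key is left standing in it, fully home. I handed the job in at about 22.6 s of the 72 s allowed; no verdict is reported.

- **Finding the slot:** I took the steel T-key from the middle hole and set it on the spindle at about 7 N. A slow anticlockwise sweep found the slot at about 25° handle yaw, on the first pass, so no turning back was needed.
- **Home:** The key dropped 11.9 mm to a hard floor (12 mm expected), pressed with under 10 N.
- **Opening:** I turned it anticlockwise until the torque rose to about 0.28 N m at the stop, well below the 0.5 N m limit. I then eased the twist back about 3.5° within the slot's play, released and withdrew.

**Last checks:**
- **Handle height:** the top is at about 0.206 m, as expected for a key fully home.
- **Handle angle:** 106.5–107° by depth, against an open direction of 105.2°. Pixel readings of the handle ends gave 105.7° and 108.5°.
- **Bystanders:** in the scene view they and both look-alikes looked unmoved.

**What disagreed:** the two cameras differed by up to about 9 mm in x around the lock. I averaged them, judged the tongue against the bore in the picture, and let the force readings confirm the fit.

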